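# Clear the stripped parts into the scrap box and seal it

### The arm

A 6-joint arm with a two-finger parallel gripper is mounted at the origin on a cart in front of the work surface, level with it; the furniture and walls round the work are solid. World frame = base frame: x ahead of the robot, y to its left, z up, the work surface at z = 0. Lengths are in m, angles in rad, forces in N, time in s.
With the tool pointing down it reaches from about 0.425 to 0.95 m from the base axis. Payload 3.5 kg.
Tool frame: the origin (TCP) lies on the mounting face of the last link; the fingertips stand 173 mm ahead of it and the grasp point (between the pads) lies 155 mm ahead of it; z points along the fingers, x is the direction in which the jaws open and shut, and the axes are right-handed (so a half turn about z gives the same grasp; the last joint's range is limited). The gripper opens to 85 mm and grips with 20 to 120 N. Pads are 22 mm wide; open, the fingers measure 114 mm over their backs; the gripper's body (76 mm by 85 mm) begins 54 mm behind the grasp point. The pads swing forward as they close: fully open they stand 13 mm farther back than shut.
Start: joints at [-1.318, 0.286, 1.577, -0, 1.279, -0.15], TCP at [0.265, -0.621, 0.405] pointing down, gripper open.
Joint ranges: [-2.77, 2.77], [-0.9, 2.22], [0.21, 2.48], [-1.53, 4.67], [0.24, 2.81], [-2.84, 2.84]. Speed limits (rad/s): [2.79, 2.79, 3.14, 3.14, 3.14, 3.14].

### API

Orientations are given as a unit quaternion [x, y, z, w].
In Python, from plant import get_state, read_camera, sign_off gives the robot as it stands.
- The arm moves only by the shell command python3 -m jog 'ROWS' [FORCE]. ROWS is JSON, a list of rows, each an object of numbers: "grip": the closure, from 0 (fully open) to 1 (shut); "x", "y", "z": the shift along the tool's x, y, z in mm; "rx", "ry", "rz": the turn, a rotation vector about the tool's x, y, z in degrees. A call has 1 to 8 rows; each row shifts and turns the commanded pose from where the row before left it, along the tool's axes as they then stand; what a row does not reach is not made up. A row lasts 1/12 s, in which the tool goes at most 41.7 mm and 7.16 degrees, less where a joint would pass 70% of its speed; a pose out of reach is approached as far as the arm can. A call with a gripper value outside its range is refused whole. The fingers move at their own pace and stop on an object; FORCE is the grip in N (left out, the last holds). Time passes only in rows, so rows that do not move let the fingers close. It gives the time, the measured TCP pose, the force and the opening at its end, in the units of the state.
- get_state(): the state, without advancing time (a new reading comes with each control period).
- read_camera(name): name is "side" or "top" or "wrist"; returns a dict with "frame" (480x640x3 uint8, red, green, blue), "intrinsics" (3x3 intrinsics, pixels), "R" (3x3) and "t" (3): a world point X has camera coordinates R X + t. Camera axes: x right, y down, z forward; pixel columns grow to the right and rows downward; lengths in m; the calibration is good to about 2 mm. The wrist camera is an equidistant fisheye: a pixel r from the principal point sees the ray r / f radians off the axis. A picture is of the moment at which its call begins. There is no depth.
- sign_off(): hands the job in, once; it reports no verdict.
The state is a dict: "time": time; "qpos": joint angles; "dq": joint speeds; "joint_efforts": joint torques, N m; "eef_pos": TCP position; "tcp_rot": TCP orientation; "contact_force": force on the tool from outside, world axes, zero at the start; "wrist_torque": the same for the moment, N m; "opening": opening from 0.0 (shut) to 1.0 (fully open).
Only numpy, scipy, OpenCV 4.12 (cv2) and the standard library are available. Lean on these libraries where they do the work, as an engineer would, in place of code of your own. Each camera call takes 0.05 s, during which the arm holds its last target.

### The job

Empty the bench of scrap: take the blue scraper block from its black tray and use it, not your fingers, to sweep every stripped component off the steel sorting plate into the open scrap box, and drop the condemned black plugs and couplers lying on the bench into the box too. Lay the scraper back in its tray standing on its working edge, fold the lid down onto its gasket, and only then turn the T-handle clockwise as far as it goes, so that the latch draws the lid tight. Leave the flux bottle, the tape roll and the meter where they are.

Things in the scene. Friction and masses are not known exactly. Their poses are not given: they have to be found in the camera images.
- scrap_box: fixed grey steel scrap box, 190 x 190 mm, rim 100 mm above the bench, inner floor 9 mm; a steel sorting plate is bolted to one side, flush with the rim. Origin: under the centre of the box, on the bench; z up; +y points from the box to the plate, -y to the lid's hinge. To sweep, push parts over the plate and flange along -y: past y = 55 mm they fall in
- mouth_centre (a point): level with the rim, at y -10 mm of scrap_box; axes as scrap_box. The open mouth spans x -79..79, y -65..65 mm about this point; round it runs a flat flange at rim height, 40 mm wide on the plate's side (scrap_box y 55..95), 16 to 20 mm on the others
- plate_centre (a point): on the top of the sorting plate, 170 mm from the box centre along its +y; axes as scrap_box. The plate spans x -76..76 and, in scrap_box, y 95..247 mm, at rim height, between 12 mm high fences on its two x sides (up to y 97) and at its outer end (y 247); it is open to the flange and mouth
- lid (a joint): lid angle, rad: 0 tight, about 0.02 to 0.033 resting on the gasket, 1.57 upright, stop 1.85. Starts open. Stiff friction hinge (0.65 N m, lid 0.4 kg): it stays where it is left; push it over and down near its free edge with 3 to 8 N. The gasket is a spring, about 12 N at the free edge to squeeze it; it lifts the lid a little again when let go
- lid_hinge (a point): middle of the hinge axis, which runs along the box's x, 98.5 mm from the box centre to -y, 104 mm above the bench. Axes turn with the lid: y from hinge to free edge, z out of the outer face (up when closed). Lid 194 x 194 mm, 10 mm thick; outer face 8 mm from the axis in z (10.5 mm inside the middle 150 mm). Open, it stands on the side away from the plate
- lid_edge (a point): middle of the lid's free edge, half-way through its thickness, 194.5 mm from the hinge axis; axes as lid_hinge
- latch (a joint): T-handle angle, rad: 0 released, 1.57 latched (stop); grows clockwise seen from above the closed lid; stays where left. Starts at 0 to 0.25. From about 0.5 on, a pawl inside runs under the flange and draws the lid down (about 0.2 N m); it catches when the lid lies on the gasket (below 0.045). Turned while the lid is up, the pawl fouls the flange
- latch_grip (a point): centre of the T-handle's grip bar, on its turning axis: black, 66 mm long (its y), 14 mm wide (its x), 17 mm high, underside 28 mm off the lid's outer face, on a stem 16 mm thick. In lid_hinge's frame at x 0, y 138.5, z 47 mm. Axes turn with the handle: at 0 the bar points from hinge to free edge, at 1.57 along the hinge. Pinch it across its 14 mm
- tray: fixed black tray, 112 x 150 mm outside (long along its y), walls 24 mm high and about 5 mm thick, floor 3 mm thick; origin under its centre, z up
- scraper_grip (a point): blue scraper block, loose, about 0.11 kg: foot 86 mm long (its x), 34 mm wide (y), 26 mm high; above it a grip rib 58 mm long, 20 mm wide (y), top 60 mm above the flat underside, which is the working edge. This point: centre of the rib, 45 mm above the underside; z up when it stands. Starts standing in the tray; either long face can push
- relay_1_c (a point): stripped blue relay, 19 x 15.5 x 15 mm box, 12 g; point at its centre; lies on the plate. May be absent
- relay_2_c (a point): stripped black relay, 19 x 15.5 x 15 mm box, 12 g; point at its centre; lies on the plate. May be absent
- choke_1_c (a point): stripped dark-grey square choke, 14 x 14 x 9 mm, 10 g; point at its centre; lies on the plate. May be absent
- choke_2_c (a point): stripped dark-grey square choke, 14 x 14 x 9 mm, 10 g; point at its centre; lies on the plate. May be absent
- coil_1_c (a point): stripped small transformer with a yellow winding, 18 x 15.5 x 15 mm, 12 g; point at its centre; lies on the plate. May be absent
- coil_2_c (a point): stripped small transformer with a yellow winding, 18 x 15.5 x 15 mm, 12 g; point at its centre; lies on the plate. May be absent
- plug_1_c (a point): condemned black moulded plug, 70 x 35 x 22 mm lying flat (length along its x; the body that can be gripped is 32 mm wide in y, 32 mm long and 20 mm high round this point, which is 10 mm above its underside), 45 g; on the bench to the left of the box. May be absent
- plug_2_c (a point): condemned black moulded plug, 70 x 35 x 22 mm lying flat (length along its x; the body that can be gripped is 32 mm wide in y, 32 mm long and 20 mm high round this point, which is 10 mm above its underside), 45 g; on the bench to the left of the box. May be absent
- coupler_1_c (a point): condemned black moulded coupler, 83 x 28 x 19 mm lying flat (length along its x; gripped across its 28 mm width, solid for 26 mm either way along x; this point is 10 mm above its underside), 45 g; on the bench to the left of the box. May be absent
- coupler_2_c (a point): condemned black moulded coupler, 83 x 28 x 19 mm lying flat (length along its x; gripped across its 28 mm width, solid for 26 mm either way along x; this point is 10 mm above its underside), 45 g; on the bench to the left of the box. May be absent
- flux_bottle: amber flux bottle, 35 mm across, 102 mm high, standing behind the work; origin under its centre. Leave it
- heat_tape: roll of amber tape, 58 mm across, 16 mm high; origin under its centre. Leave it
- multimeter: orange and black hand-held meter, 142 x 68 x 42 mm, lying to the right; origin under its centre. Leave it
There are look-alikes about, which are no part of the job. What is shaped like the part that bears plug_1_c but brown, green or pink is not meant.

How it is judged:
By the outcome, as a careful person would: the job done as asked, in the order asked, and still so for the second after the job is handed in, with the robot touching nothing.
Of relay_1, choke_1, coil_1, coil_2, relay_2, choke_2 only 3 to 6 are there at a start; the rules pass over those that are not, and their reading is None.
Of plug_1, plug_2, coupler_1, coupler_2 only 2 to 4 are there at a start; the rules pass over those that are not, and their reading is None.
At some moment in a run one of plug_1, plug_2, coupler_1, coupler_2 may be knocked a few centimetres aside while the robot is not near it.
Once in a run the grip may slacken for a moment while it holds something.
It also fails if it takes over 208 s, if anything falls off the work surface, if the arm or the gripper's body presses on something with over 40 N, if the wrist force passes 120 N, or if a joint passes its speed limit or range.

## Working session

There is one attempt and no reset: what is moved stays moved. The work goes in short steps, Python scripts to look and compute and a shell command to move; the robot and the scene stay as the last step left them, time stands still between calls to the robot, and variables do not carry over. Pictures are saved under pics/ and viewed, and the job is handed in when it is done.

```bash
ls; mkdir -p pics
python3 - <<'E'
from plant import *
import cv2
s=get_state();print(s)
for n in ["side","top","wrist"]:
    c=read_camera(n);cv2.imwrite(f"pics/{n}0.png",c["frame"][:,:,::-1]);print(n,c["intrinsics"],c["R"],c["t"])
E
```

```text
pics
{'time': 0.0, 'qpos': array([-1.31797770e+00,  2.87206049e-01,  1.57819022e+00,  8.88875379e-07,
        1.27857692e+00, -1.49986694e-01]), 'dq': array([-0.0015053 ,  0.00033304,  0.00033618,  0.00050852, -0.00054783,
        0.00190544]), 'joint_efforts': array([-8.97251139e-04, -4.05979729e+01, -2.92626840e+01, -1.70042240e-04,
        5.75581755e-03,  1.23401125e-05]), 'eef_pos': array([ 0.26457297, -0.62071718,  0.40331259]), 'tcp_rot': array([ 8.34265686e-01, -5.51361359e-01, -8.83501735e-04, -7.97592848e-04]), 'contact_force': array([0.30597262, 0.08086822, 0.60714683]), 'wrist_torque': array([ 0.02555333, -0.03272612,  0.08270029]), 'opening': 1.0011145396956573}
side [[514.51975469   0.         317.60091993]
 [  0.         514.51975469 236.53581588]
 [  0.           0.           1.        ]] [[-0.97054805 -0.2406948  -0.01012419]
 [-0.12074062  0.5223657  -0.84413019]
 [ 0.20846627 -0.81804651 -0.53604265]] [0.53760852 0.21106131 1.29133634]
top [[456.75424504   0.         320.41506387]
 [  0.         456.75424504 241.29964092]
 [  0.           0.           1.        ]] [[-0.04092317 -0.99914384 -0.0060734 ]
 [-0.97525839  0.04126503 -0.21718255]
 [ 0.21724723 -0.00296466 -0.97611211]] [-0.05075231  0.58671153  1.11633399]
wrist [[371.64829954   0.         316.10812297]
 [  0.         371.64829954 236.9854112 ]
 [  0.           0.           1.        ]] [[ 3.91446494e-01 -9.20200563e-01 -7.52625806e-04]
 [-8.89011558e-01 -3.78389805e-01  2.57836393e-01]
 [-2.37545980e-01 -1.00260059e-01 -9.66188298e-01]] [-0.6742174  -0.03222587  0.37832954]
```

View pics/top0.png

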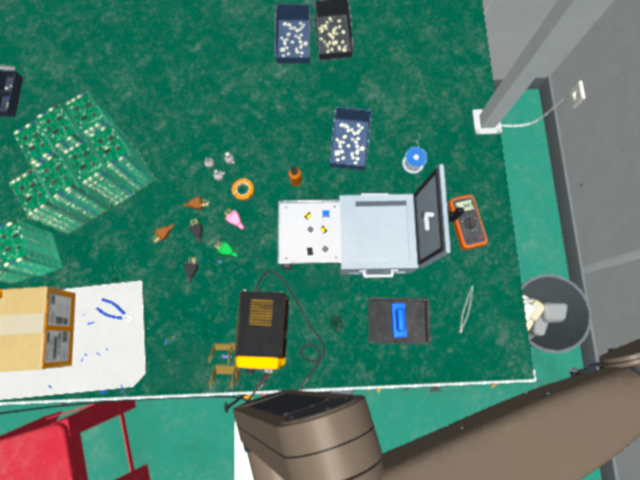

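View pics/side0.png

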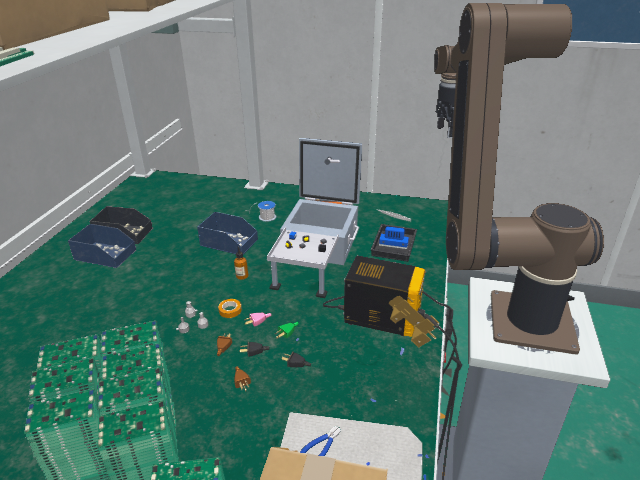

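View pics/wrist0.png

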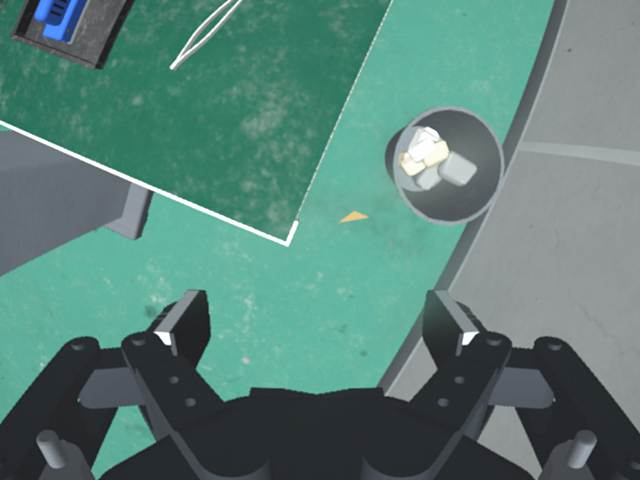

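```bash
cat > h.py <<'E'
import numpy as np,cv2
from plant import *
from scipy.spatial.transform import Rotation as Rn
def cam(n): 
    c=read_camera(n); c['name']=n; return c
def ray(c,u,v):
    K=c['intrinsics'];x=(u-K[0,2])/K[0,0];y=(v-K[1,2])/K[1,1]
    if c['name']=='wrist':
        r=np.hypot(x,y); d=np.array([np.sin(r)*x/r,np.sin(r)*y/r,np.cos(r)]) if r>0 else np.array([0,0,1.])
    else: d=np.array([x,y,1.])
    R=c['R'];return -R.T@c['t'], R.T@(d/np.linalg.norm(d))
def onz(c,u,v,z):
    o,d=ray(c,u,v);return o+d*(z-o[2])/d[2]
def proj(c,X):
    p=c['R']@np.asarray(X)+c['t'];K=c['intrinsics']
    if c['name']=='wrist':
        r=np.hypot(p[0],p[1]);th=np.arctan2(r,p[2]);q=p[:2]/max(r,1e-9)*th
    else:q=p[:2]/p[2]
    return q*[K[0,0],K[1,1]]+[K[0,2],K[1,2]]
def crop(c,u0,v0,u1,v1,s,fn):
    im=c['frame'][v0:v1,u0:u1,::-1];cv2.imwrite(fn,cv2.resize(im,None,fx=s,fy=s,interpolation=cv2.INTER_CUBIC))
def tri(c1,p1,c2,p2):
    o1,d1=ray(c1,*p1);o2,d2=ray(c2,*p2)
    A=np.array([d1,-d2]).T;t=np.linalg.lstsq(A,o2-o1,rcond=None)[0]
    a=o1+d1*t[0];b=o2+d2*t[1];return (a+b)/2,np.linalg.norm(a-b)
def st():
    s=get_state();R=Rn.from_quat(s['tcp_rot']).as_matrix();g=s['eef_pos']+.155*R[:,2]
    print('t %.2f tcp'%s['time'],s['eef_pos'].round(4),'grasp',g.round(4),'xax',R[:,0].round(3),'zax',R[:,2].round(3),'F',s['contact_force'].round(1),'op %.3f'%s['opening'],'q',s['qpos'].round(2));return s,R,g
def delta(target_g,xdir=None):
    """rows needed: shift in tool axes (mm) from current grasp pt to target, then rz deg (tool down)"""
    s,R,g=st();d=R.T@(np.asarray(target_g)-g)*1000
    print('shift tool mm',d.round(1))
    if xdir is not None:
        x=R.T@np.array([xdir[0],xdir[1],0]);a=np.degrees(np.arctan2(x[1],x[0]));a=(a+90)%180-90
        print('rz',round(a,2))
E
python3 - <<'E'
from h import *
c=cam('top');crop(c,150,150,300,290,5,'pics/t1.png');crop(c,270,180,450,280,4,'pics/t2.png');crop(c,360,290,440,350,8,'pics/t3.png')
c=cam('side');crop(c,170,280,330,400,5,'pics/s1.png');crop(c,260,130,420,290,4,'pics/s2.png')
E
```

```text
(no output)
```

View pics/t1.png

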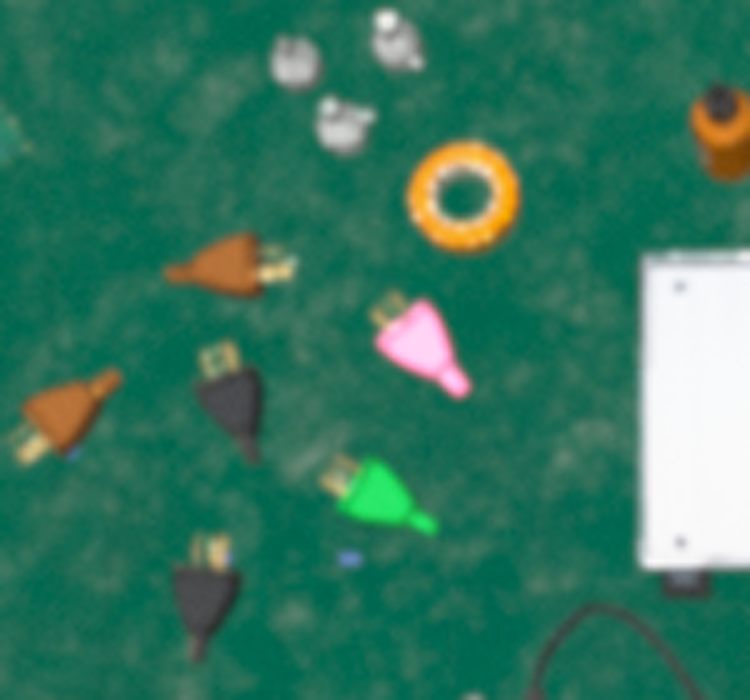

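View pics/t2.png

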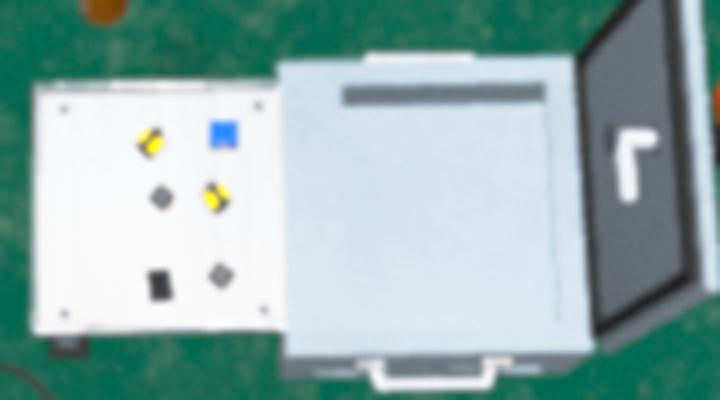

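View pics/t3.png

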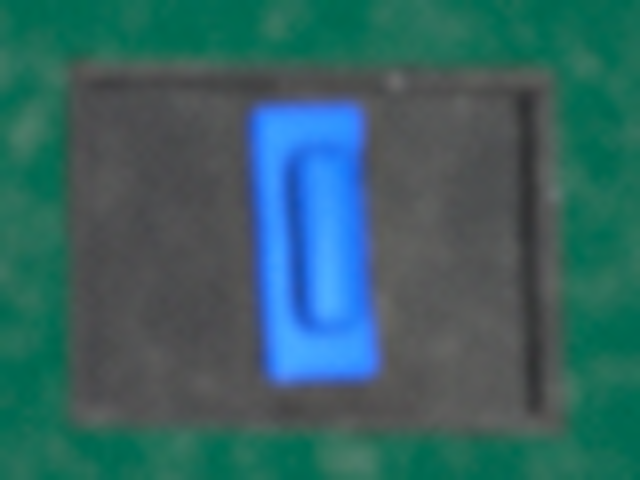

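View pics/s1.png

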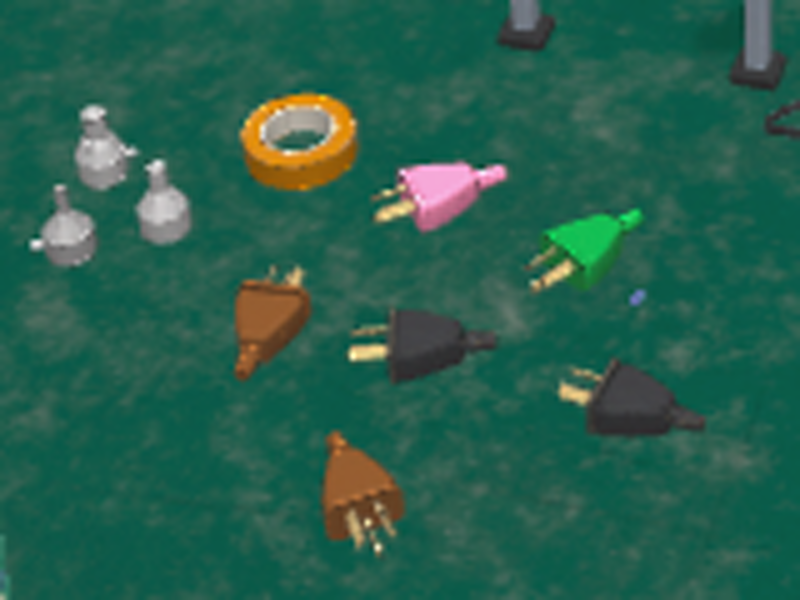

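View pics/s2.png

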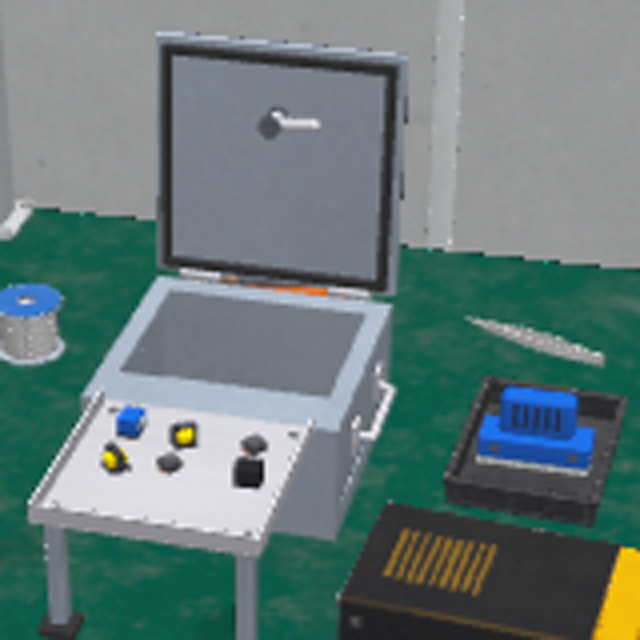

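Run:
```python
from h import *
c=cam('top')
def f(x,y,u0,v0,s):return u0+(x+.5)/s-.5,v0+(y+.5)/s-.5
hsv=cv2.cvtColor(c['frame'],cv2.COLOR_RGB2HSV)
print('plate/box z=.1')
for n,p in dict(plo=(33,85),pln=(33,332),ffo=(279,62),ffn=(284,352),fho=(575,57),fhn=(592,352)).items():
    print(n,onz(c,*f(*p,270,180,4),.1).round(4))
for n,p in dict(coilA=(151,143),relB=(224,135),chA=(162,198),coilB=(217,198),relK=(160,286),chB=(221,276)).items():
    print(n,onz(c,*f(*p,270,180,4),.108).round(4))
for n,p in dict(toL=(75,68),toR=(550,72),bL=(72,425),bR=(562,428)).items():print('tray',n,onz(c,*f(*p,360,290,8),.024).round(4))
for n,p in dict(a=(303,145),b=(350,145),cc=(307,332),d=(368,325)).items():print('rib',n,onz(c,*f(*p,360,290,8),.063).round(4))
for n,p in dict(a=(250,108),b=(363,105),cc=(268,382),d=(380,378)).items():print('foot',n,onz(c,*f(*p,360,290,8),.029).round(4))
# plugs
m=((hsv[...,2]<75)&(hsv[...,1]<90)).astype(np.uint8)
m[:,:150]=0;m[:150]=0;m[300:]=0;m[:,270:]=0
k,l,s,ce=cv2.connectedComponentsWithStats(m)
for i in range(1,k):
    if s[i,4]>20: print(s[i],ce[i].round(1),onz(c,*ce[i],.015).round(4))
c2=cam('side')
for n,p,q in [('plo',(33,85),(33,515)),('ffo',(279,62),(157,283)),('fhn',(592,352),(388,300)),('pln',(33,332),(258,548))]:
    print(n,tri(c,f(*p,270,180,4),c2,f(*q,260,130,4)))
```

```text
plate/box z=.1
plo [0.6865 0.0293 0.1   ]
pln [0.5265 0.0326 0.1   ]
ffo [ 0.6952 -0.1285  0.1   ]
ffn [ 0.5074 -0.1222  0.1   ]
fho [ 0.6904 -0.3179  0.1   ]
fhn [ 0.4994 -0.3122  0.1   ]
coilA [ 0.6426 -0.0449  0.108 ]
relB [ 0.6459 -0.0911  0.108 ]
chA [ 0.6066 -0.0505  0.108 ]
coilB [ 0.6052 -0.0849  0.108 ]
relK [ 0.5506 -0.0473  0.108 ]
chB [ 0.5553 -0.0853  0.108 ]
tray toL [ 0.4366 -0.1952  0.024 ]
tray toR [ 0.4289 -0.3492  0.024 ]
tray bL [ 0.3235 -0.187   0.024 ]
tray bR [ 0.3162 -0.3426  0.024 ]
rib a [ 0.4061 -0.2609  0.063 ]
rib b [ 0.4055 -0.2755  0.063 ]
rib cc [ 0.3487 -0.2576  0.063 ]
rib d [ 0.35   -0.2767  0.063 ]
foot a [ 0.4209 -0.2503  0.029 ]
foot b [ 0.4204 -0.2868  0.029 ]
foot cc [ 0.3343 -0.2495  0.029 ]
foot d [ 0.334  -0.2852  0.029 ]
[190 224  12  14  58] [197.8 229.7] [0.6413 0.2561 0.015 ]
[185 264  13  15  55] [192.1 269.4] [0.533  0.2694 0.015 ]
[240 291  30   9 218] [254.  295.1] [0.4578 0.105  0.015 ]
plo (array([0.68308491, 0.02868947, 0.10283254]), np.float64(0.004893970250397539))
ffo (array([ 0.64811622, -0.12441301,  0.20323184]), np.float64(0.025016348727733936))
fhn (array([ 0.50224845, -0.3115523 ,  0.10201294]), np.float64(0.00617491073265668))
pln (array([0.52673724, 0.03244655, 0.10315359]), np.float64(0.0016447791788643167))
```

```bash
python3 -m jog '[{"rz":5.75},{"rz":5.75},{"rz":5.75},{"rz":5.75},{"x":-30,"y":-10},{"x":-30,"y":-10},{"x":-30,"y":-10},{"x":-30,"y":-10}]' 60
python3 -m jog '[{"x":-30,"y":-10,"z":15},{"x":-30,"y":-10,"z":15},{"x":-30,"y":-10,"z":15},{"x":-30,"y":-10,"z":15},{"x":-30,"y":-10,"z":15},{"x":-30,"y":-10,"z":15},{"x":-30,"y":-10,"z":15},{}]'
python3 - <<'E'
from h import *
delta([.3775,-.268,.11],[0,-1])
c=cam('wrist');cv2.imwrite('pics/w1.png',c['frame'][:,:,::-1])
for p in [(.3775,-.268,.063),(.3775,-.268,.029)]:print(proj(c,p))
E
```

```text
t 0.35 tcp [ 0.2646 -0.6209  0.4044] grasp [ 0.2646 -0.6208  0.2494] xax [ 0.392 -0.92  -0.001] zax [-0.     0.001 -1.   ] F [0.5 0.1 0.6] op 1.002 q [-1.32  0.29  1.58  0.    1.28 -0.15]
shift tool mm [-280.2 -242.2  139.6]
rz 23.08
[45.78824499 -4.23954586]
[63.57634079  3.76099708]$[0]: bad value
$[0]: bad value
```

View pics/w1.png

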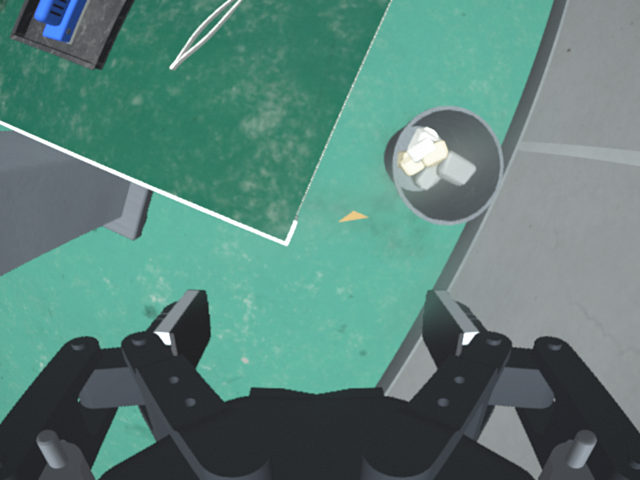

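```bash
python3 -m jog '[{"grip":0,"rz":5.75},{"grip":0,"rz":5.75},{"grip":0,"rz":5.75},{"grip":0,"rz":5.75},{"grip":0,"x":-30,"y":-10},{"grip":0,"x":-30,"y":-10},{"grip":0,"x":-30,"y":-10},{"grip":0,"x":-30,"y":-10}]' 60
python3 -c "
from h import *
st()"
```

```text
t 0.40 tcp [ 0.2646 -0.6209  0.4045] grasp [ 0.2646 -0.6209  0.2495] xax [ 0.392 -0.92  -0.   ] zax [-0.  0. -1.] F [-0.2  0.5 -0.9] op 0.999 q [-1.32  0.29  1.58  0.    1.28 -0.15]$[0]: bad value
```

```bash
python3 -m jog '[{"x":0,"y":0,"z":0,"rx":0,"ry":0,"rz":5.75,"grip":0},{"x":0,"y":0,"z":0,"rx":0,"ry":0,"rz":5.75,"grip":0}]' 60; python3 -m jog --help
```

```text
time: 0.57
eef_pos: [0.2646, -0.621, 0.4047]
tcp_rot: [0.773, -0.634, -0.0, -0.0]
contact_force: [0.2, 0.0, -0.1]
opening: 1.0invalid input: not JSON, or not a number
```

```bash
python3 -m jog '[{"x":0,"y":0,"z":0,"rx":0,"ry":0,"rz":5.75,"grip":0},{"x":0,"y":0,"z":0,"rx":0,"ry":0,"rz":5.75,"grip":0},{"x":-30,"y":-10,"z":0,"rx":0,"ry":0,"rz":0,"grip":0},{"x":-30,"y":-10,"z":0,"rx":0,"ry":0,"rz":0,"grip":0},{"x":-30,"y":-10,"z":0,"rx":0,"ry":0,"rz":0,"grip":0},{"x":-30,"y":-10,"z":10,"rx":0,"ry":0,"rz":0,"grip":0},{"x":-30,"y":-10,"z":10,"rx":0,"ry":0,"rz":0,"grip":0},{"x":-30,"y":-10,"z":10,"rx":0,"ry":0,"rz":0,"grip":0}]' 60
python3 -m jog '[{"x":-30,"y":-10,"z":15,"rx":0,"ry":0,"rz":0,"grip":0},{"x":-30,"y":-10,"z":15,"rx":0,"ry":0,"rz":0,"grip":0},{"x":-30,"y":-10,"z":15,"rx":0,"ry":0,"rz":0,"grip":0},{"x":-30,"y":-10,"z":15,"rx":0,"ry":0,"rz":0,"grip":0},{"x":-30,"y":-10,"z":15,"rx":0,"ry":0,"rz":0,"grip":0},{"x":0,"y":0,"z":0,"rx":0,"ry":0,"rz":0,"grip":0},{"x":0,"y":0,"z":0,"rx":0,"ry":0,"rz":0,"grip":0}]'
python3 - <<'E'
from h import *
delta([.3775,-.268,.11],[0,-1])
c=cam('wrist');cv2.imwrite('pics/w2.png',c['frame'][:,:,::-1])
for p in [(.3775,-.268,.063),(.3775,-.268,.029)]:print(proj(c,p))
E
```

```text
time: 1.23
eef_pos: [0.3246, -0.4394, 0.3748]
tcp_rot: [0.707, -0.707, 0.001, 0.0]
contact_force: [0.4, 0.3, 0.4]
opening: 0.999
time: 1.82
eef_pos: [0.3743, -0.2892, 0.2988]
tcp_rot: [0.709, -0.706, -0.001, 0.0]
contact_force: [0.6, -0.7, 1.2]
opening: 0.999
t 1.82 tcp [ 0.3743 -0.2892  0.2988] grasp [ 0.3741 -0.289   0.1438] xax [ 0.004 -1.    -0.001] zax [-0.001  0.001 -1.   ] F [ 0.6 -0.7  1.2] op 0.999 q [-0.87 -0.05  2.15 -0.    1.04  0.69]
shift tool mm [-21.   -3.6  33.8]
rz 0.24
[280.42418277 249.22348312]
[285.12945716 234.42506502]
```

View pics/w2.png

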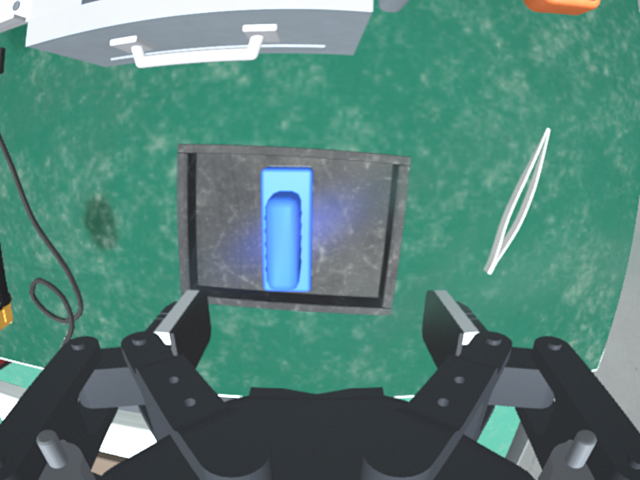

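Run:
```python
from h import *
c=cam('wrist')
for p,z in [((284,193),.063),((284,291),.063),((262,170),.029),((312,169),.029),((262,291),.029),((312,291),.029)]:print(p,onz(c,*p,z).round(4))
```

```text
(284, 193) [ 0.4107 -0.2724  0.063 ]
(284, 291) [ 0.3513 -0.2712  0.063 ]
(262, 170) [ 0.4211 -0.2553  0.029 ]
(312, 169) [ 0.4215 -0.2879  0.029 ]
(262, 291) [ 0.3364 -0.2524  0.029 ]
(312, 291) [ 0.3368 -0.2878  0.029 ]
```

```bash
python3 -m jog '[{"x":-19,"y":-5,"z":0,"rx":0,"ry":0,"rz":0,"grip":0},{"x":0,"y":0,"z":25,"rx":0,"ry":0,"rz":0,"grip":0},{"x":0,"y":0,"z":25,"rx":0,"ry":0,"rz":0,"grip":0},{"x":0,"y":0,"z":25,"rx":0,"ry":0,"rz":0,"grip":0},{"x":0,"y":0,"z":19,"rx":0,"ry":0,"rz":0,"grip":0},{"x":0,"y":0,"z":0,"rx":0,"ry":0,"rz":0,"grip":0},{"x":0,"y":0,"z":0,"rx":0,"ry":0,"rz":0,"grip":0.3},{"x":0,"y":0,"z":0,"rx":0,"ry":0,"rz":0,"grip":1}]' 60
python3 -m jog '[{"x":0,"y":0,"z":0,"rx":0,"ry":0,"rz":0,"grip":1},{"x":0,"y":0,"z":0,"rx":0,"ry":0,"rz":0,"grip":1},{"x":0,"y":0,"z":0,"rx":0,"ry":0,"rz":0,"grip":1},{"x":0,"y":0,"z":0,"rx":0,"ry":0,"rz":0,"grip":1},{"x":0,"y":0,"z":0,"rx":0,"ry":0,"rz":0,"grip":1},{"x":0,"y":0,"z":0,"rx":0,"ry":0,"rz":0,"grip":1}]' 60
python3 -c "
from h import *
st()"
```

```text
time: 2.58
eef_pos: [0.3796, -0.2733, 0.2074]
tcp_rot: [0.707, -0.707, 0.002, 0.0]
contact_force: [-0.3, -0.3, 0.2]
opening: 0.751
time: 3.08
eef_pos: [0.3795, -0.272, 0.2064]
tcp_rot: [0.708, -0.707, 0.001, -0.0]
contact_force: [-0.2, 1.1, 2.6]
opening: 0.222
t 3.08 tcp [ 0.3795 -0.272   0.2064] grasp [ 0.3796 -0.2722  0.0514] xax [ 0.001 -1.     0.001] zax [ 0.001 -0.001 -1.   ] F [-0.2  1.1  2.6] op 0.222 q [-0.84  0.1   2.2   0.    0.84  0.73]
```

```bash
python3 -m jog '[{"x":0,"y":0,"z":-10,"rx":0,"ry":0,"rz":0,"grip":1},{"x":0,"y":0,"z":-20,"rx":0,"ry":0,"rz":0,"grip":1},{"x":0,"y":0,"z":-30,"rx":0,"ry":0,"rz":0,"grip":1},{"x":0,"y":0,"z":-30,"rx":0,"ry":0,"rz":0,"grip":1},{"x":0,"y":0,"z":-30,"rx":0,"ry":0,"rz":0,"grip":1},{"x":0,"y":0,"z":-30,"rx":0,"ry":0,"rz":1.9,"grip":1},{"x":0,"y":0,"z":0,"rx":0,"ry":0,"rz":0,"grip":1},{"x":0,"y":0,"z":0,"rx":0,"ry":0,"rz":0,"grip":1}]' 100
python3 - <<'E'
from h import *
st()
c=cam('wrist');cv2.imwrite('pics/w3.png',c['frame'][:,:,::-1])
c=cam('top');crop(c,150,150,470,350,2.5,'pics/t4.png')
E
```

```text
time: 3.75
eef_pos: [0.3793, -0.2719, 0.3581]
tcp_rot: [-0.696, 0.718, -0.002, -0.0]
contact_force: [-0.4, 0.0, -1.8]
opening: 0.219
t 3.75 tcp [ 0.3793 -0.2719  0.3581] grasp [ 0.3798 -0.2725  0.2031] xax [-0.031 -1.     0.003] zax [ 0.003 -0.004 -1.   ] F [-0.4  0.  -1.8] op 0.219 q [-0.84 -0.14  2.12 -0.    1.16  0.76]
```

View pics/w3.png

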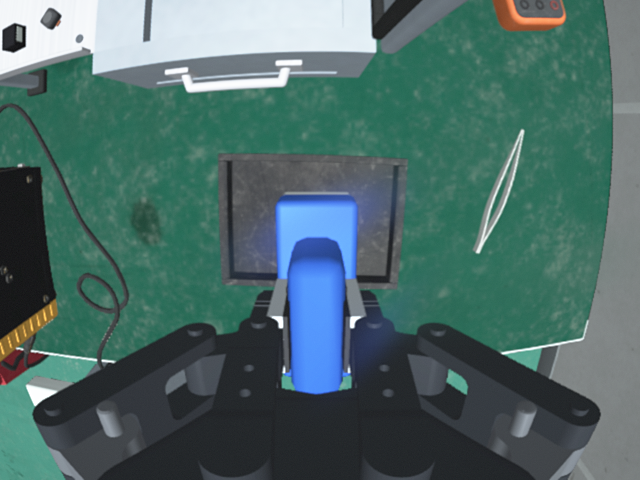

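View pics/t4.png

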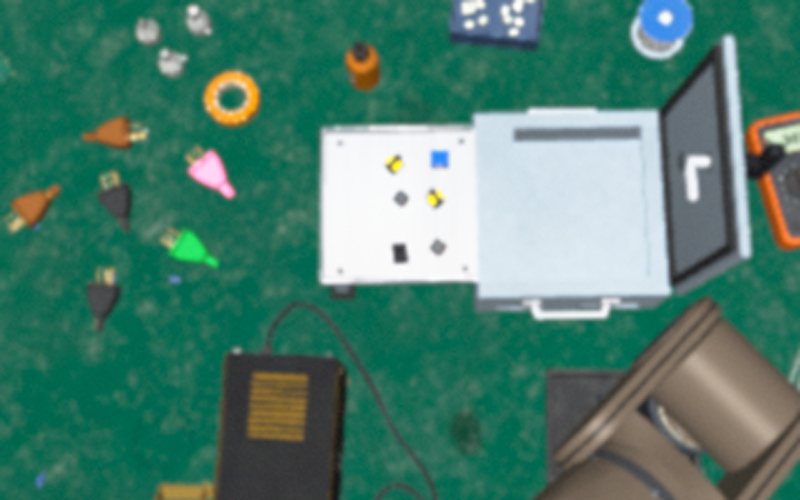

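```bash
python3 -m jog '[{"x":-27,"y":-24,"z":0,"rx":0,"ry":0,"rz":0,"grip":1},{"x":-27,"y":-24,"z":0,"rx":0,"ry":0,"rz":0,"grip":1},{"x":-27,"y":-24,"z":0,"rx":0,"ry":0,"rz":0,"grip":1},{"x":-27,"y":-24,"z":0,"rx":0,"ry":0,"rz":0,"grip":1},{"x":-27,"y":-24,"z":0,"rx":0,"ry":0,"rz":0,"grip":1},{"x":-27,"y":-24,"z":0,"rx":0,"ry":0,"rz":0,"grip":1},{"x":-27,"y":-24,"z":0,"rx":0,"ry":0,"rz":0,"grip":1},{"x":-27,"y":-24,"z":0,"rx":0,"ry":0,"rz":0,"grip":1}]' 100
python3 -m jog '[{"x":-27,"y":-24,"z":0,"rx":0,"ry":0,"rz":0,"grip":1},{"x":-27,"y":-24,"z":0,"rx":0,"ry":0,"rz":0,"grip":1},{"x":0,"y":0,"z":0,"rx":0,"ry":0,"rz":0,"grip":1},{"x":0,"y":0,"z":0,"rx":0,"ry":0,"rz":0,"grip":1}]' 100
python3 - <<'E'
from h import *
delta([.6292,-.0081,.16],[-.0334,-.9994])
c=cam('wrist');cv2.imwrite('pics/w4.png',c['frame'][:,:,::-1])
c=cam('side');crop(c,220,110,420,310,3,'pics/s4.png')
E
```

```text
time: 4.52
eef_pos: [0.5783, -0.0602, 0.3528]
tcp_rot: [-0.696, 0.718, 0.002, -0.001]
contact_force: [0.0, -0.1, -0.5]
opening: 0.213
time: 4.85
eef_pos: [0.6278, -0.0079, 0.3524]
tcp_rot: [-0.697, 0.717, 0.002, -0.002]
contact_force: [0.6, -0.0, -1.0]
opening: 0.22
t 4.85 tcp [ 0.6278 -0.0079  0.3524] grasp [ 0.627  -0.0078  0.1974] xax [-0.029 -1.    -0.001] zax [-0.006  0.001 -1.   ] F [ 0.6 -0.  -1. ] op 0.220 q [-0.17  0.23  1.74 -0.    1.17  1.43]
shift tool mm [ 0.3 -2.5 37.4]
rz 0.28
```

View pics/w4.png

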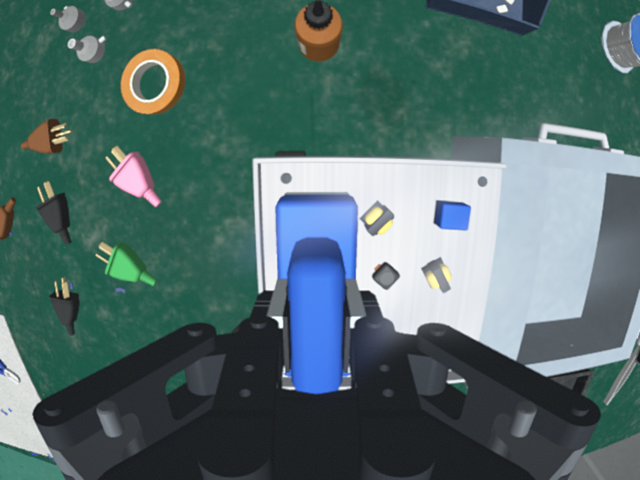

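View pics/s4.png

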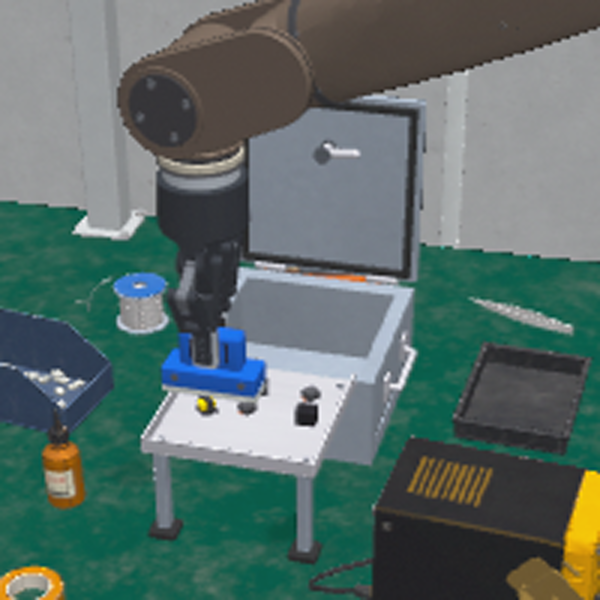

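Run:
```python
from h import *
c=cam('wrist')
for n,p,z in [('fence hi-x',(380,162),.112),('outer end',(258,215),.112),('screw1',(286,178),.1),('screw2',(482,181),.1),('flange',(500,225),.1),('coilA',(379,219),.108),('foot far L',(277,208),.0),('foot',(317,196),.180)]:print(n,onz(c,*p,z).round(4))
```

```text
fence hi-x [ 0.6785 -0.0474  0.112 ]
outer end [0.6498 0.0239 0.112 ]
screw1 [0.6695 0.0074 0.1   ]
screw2 [ 0.666  -0.1174  0.1   ]
flange [ 0.6365 -0.1332  0.1   ]
coilA [ 0.6442 -0.0475  0.108 ]
foot far L [0.6327 0.0251 0.    ]
foot [ 0.6703 -0.011   0.18  ]
```

```bash
python3 -m jog '[{"x":0,"y":-2,"z":20,"rx":0,"ry":0,"rz":0,"grip":1},{"x":0,"y":0,"z":18,"rx":0,"ry":0,"rz":0,"grip":1},{"x":0,"y":0,"z":4,"rx":0,"ry":0,"rz":0,"grip":1},{"x":0,"y":0,"z":3,"rx":0,"ry":0,"rz":0,"grip":1},{"x":0,"y":0,"z":0,"rx":0,"ry":0,"rz":0,"grip":1},{"x":0,"y":0,"z":0,"rx":0,"ry":0,"rz":0,"grip":1}]' 100; python3 -m jog '[{"x":0,"y":0,"z":1.5,"rx":0,"ry":0,"rz":0,"grip":1},{"x":0,"y":0,"z":0,"rx":0,"ry":0,"rz":0,"grip":1},{"x":0,"y":0,"z":0,"rx":0,"ry":0,"rz":0,"grip":1}]'
python3 -m jog '[{"x":0,"y":0,"z":1.5,"rx":0,"ry":0,"rz":0,"grip":1},{"x":0,"y":0,"z":0,"rx":0,"ry":0,"rz":0,"grip":1},{"x":0,"y":0,"z":0,"rx":0,"ry":0,"rz":0,"grip":1}]'
```

```text
time: 5.5
eef_pos: [0.6297, -0.0101, 0.3117]
tcp_rot: [-0.696, 0.719, -0.001, 0.0]
contact_force: [0.4, -0.7, -1.1]
opening: 0.218
time: 5.75
eef_pos: [0.6297, -0.0097, 0.31]
tcp_rot: [-0.696, 0.718, -0.0, 0.0]
contact_force: [-0.6, -0.4, -1.0]
opening: 0.221
time: 6.0
eef_pos: [0.6296, -0.0096, 0.3076]
tcp_rot: [-0.696, 0.718, 0.0, -0.0]
contact_force: [0.6, -0.4, -1.3]
opening: 0.216
```

```bash
python3 -m jog '[{"x":0,"y":0,"z":1.5,"rx":0,"ry":0,"rz":0,"grip":1},{"x":0,"y":0,"z":0,"rx":0,"ry":0,"rz":0,"grip":1},{"x":0,"y":0,"z":0,"rx":0,"ry":0,"rz":0,"grip":1}]' 100; python3 -m jog '[{"x":0,"y":0,"z":1.5,"rx":0,"ry":0,"rz":0,"grip":1},{"x":0,"y":0,"z":0,"rx":0,"ry":0,"rz":0,"grip":1},{"x":0,"y":0,"z":0,"rx":0,"ry":0,"rz":0,"grip":1}]'
python3 -m jog '[{"x":0,"y":0,"z":1,"rx":0,"ry":0,"rz":0,"grip":1},{"x":0,"y":0,"z":0,"rx":0,"ry":0,"rz":0,"grip":1},{"x":0,"y":0,"z":0,"rx":0,"ry":0,"rz":0,"grip":1}]'
```

```text
time: 6.25
eef_pos: [0.6296, -0.0096, 0.306]
tcp_rot: [-0.696, 0.718, 0.0, -0.0]
contact_force: [-0.4, 1.0, -0.9]
opening: 0.218
time: 6.5
eef_pos: [0.6296, -0.0096, 0.3045]
tcp_rot: [-0.696, 0.718, 0.0, -0.0]
contact_force: [0.5, -0.5, -0.8]
opening: 0.219
time: 6.75
eef_pos: [0.6296, -0.0096, 0.3037]
tcp_rot: [-0.696, 0.718, 0.0, -0.0]
contact_force: [-0.2, 0.2, -0.3]
opening: 0.215
```

```bash
python3 -m jog '[{"x":6,"y":0,"z":0,"rx":0,"ry":0,"rz":0,"grip":1},{"x":12,"y":0,"z":0,"rx":0,"ry":0,"rz":0,"grip":1},{"x":12,"y":0,"z":0,"rx":0,"ry":0,"rz":0,"grip":1},{"x":12,"y":0,"z":0,"rx":0,"ry":0,"rz":0,"grip":1},{"x":12,"y":0,"z":0,"rx":0,"ry":0,"rz":0,"grip":1},{"x":12,"y":0,"z":0,"rx":0,"ry":0,"rz":0,"grip":1},{"x":12,"y":0,"z":0,"rx":0,"ry":0,"rz":0,"grip":1},{"x":12,"y":0,"z":0,"rx":0,"ry":0,"rz":0,"grip":1}]' 100
python3 - <<'E'
from h import *
st()
c=cam('wrist');cv2.imwrite('pics/w5.png',c['frame'][:,:,::-1])
E
```

```text
time: 7.42
eef_pos: [0.6266, -0.1012, 0.3037]
tcp_rot: [-0.696, 0.718, 0.0, 0.0]
contact_force: [-0.7, -0.0, -1.0]
opening: 0.216
t 7.42 tcp [ 0.6266 -0.1012  0.3037] grasp [ 0.6266 -0.1012  0.1487] xax [-0.032 -0.999 -0.   ] zax [ 0.  0. -1.] F [-0.7 -0.  -1. ] op 0.216 q [-0.32  0.3   1.76  0.    1.09  1.28]
```

View pics/w5.png

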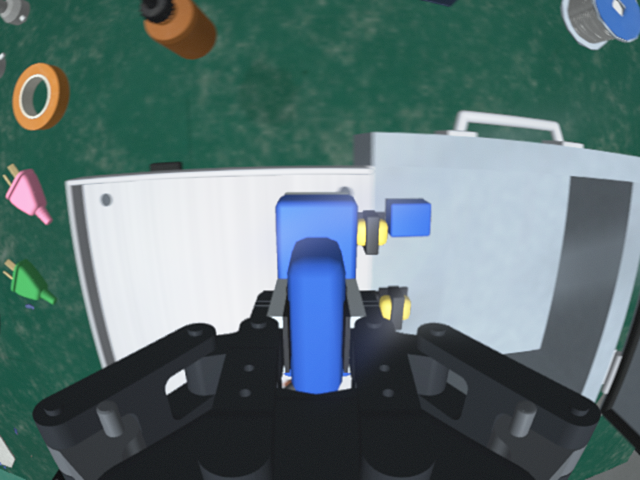

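Working well: coil at (372,232) and relay (408,217) are being pushed. Continue over the flange.

```bash
python3 -m jog '[{"x":12,"y":0,"z":0,"rx":0,"ry":0,"rz":0,"grip":1},{"x":12,"y":0,"z":0,"rx":0,"ry":0,"rz":0,"grip":1},{"x":12,"y":0,"z":0,"rx":0,"ry":0,"rz":0,"grip":1},{"x":12,"y":0,"z":0,"rx":0,"ry":0,"rz":0,"grip":1},{"x":12,"y":0,"z":0,"rx":0,"ry":0,"rz":0,"grip":1},{"x":12,"y":0,"z":0,"rx":0,"ry":0,"rz":0,"grip":1},{"x":10,"y":0,"z":0,"rx":0,"ry":0,"rz":0,"grip":1},{"x":0,"y":0,"z":0,"rx":0,"ry":0,"rz":0,"grip":1}]' 100
python3 - <<'E'
from h import *
st()
c=cam('wrist');cv2.imwrite('pics/w6.png',c['frame'][:,:,::-1])
E
```

```text
time: 8.13
eef_pos: [0.624, -0.1838, 0.3038]
tcp_rot: [-0.695, 0.719, -0.0, -0.0]
contact_force: [0.5, -0.0, -0.2]
opening: 0.217
t 8.13 tcp [ 0.624  -0.1838  0.3038] grasp [ 0.6241 -0.184   0.1488] xax [-0.034 -0.999  0.001] zax [ 0.    -0.001 -1.   ] F [ 0.5 -0.  -0.2] op 0.217 q [-0.44  0.33  1.72 -0.    1.1   1.16]
```

View pics/w6.png

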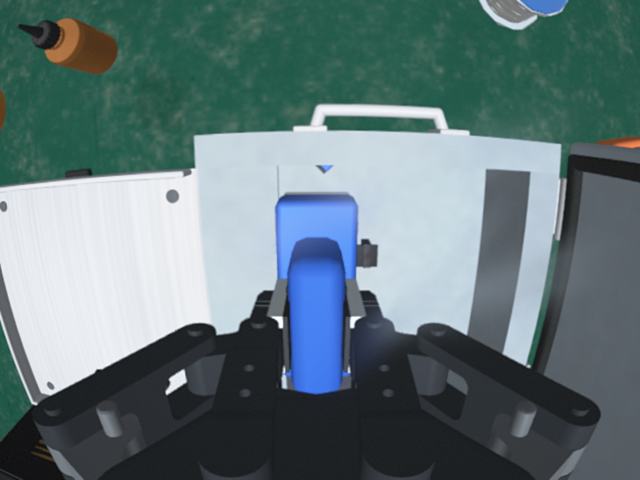

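```bash
python3 -m jog '[{"x":0,"y":0,"z":-15,"rx":0,"ry":0,"rz":0,"grip":1},{"x":0,"y":0,"z":-25,"rx":0,"ry":0,"rz":0,"grip":1},{"x":-25,"y":8,"z":0,"rx":0,"ry":0,"rz":0,"grip":1},{"x":-25,"y":8,"z":0,"rx":0,"ry":0,"rz":0,"grip":1},{"x":-25,"y":8,"z":0,"rx":0,"ry":0,"rz":0,"grip":1},{"x":-25,"y":8,"z":0,"rx":0,"ry":0,"rz":0,"grip":1},{"x":-25,"y":8,"z":0,"rx":0,"ry":0,"rz":0,"grip":1},{"x":0,"y":0,"z":0,"rx":0,"ry":0,"rz":0,"grip":1}]' 100
python3 -m jog '[{"x":-25,"y":8,"z":0,"rx":0,"ry":0,"rz":0,"grip":1},{"x":-25,"y":7,"z":0,"rx":0,"ry":0,"rz":0,"grip":1},{"x":0,"y":0,"z":0,"rx":0,"ry":0,"rz":0,"grip":1},{"x":0,"y":0,"z":0,"rx":0,"ry":0,"rz":0,"grip":1}]' 100
python3 - <<'E'
from h import *
B=np.array([.5981,-.2202]);bx=np.array([.9994,-.0334]);by=np.array([.0334,.9994])
t=B-.030*bx+.212*by
print(t);delta([*t,.1487],-by)
c=cam('wrist');cv2.imwrite('pics/w7.png',c['frame'][:,:,::-1])
c=cam('side');crop(c,220,110,420,310,3,'pics/s7.png')
E
```

```text
time: 8.85
eef_pos: [0.5868, -0.051, 0.3434]
tcp_rot: [-0.697, 0.717, 0.002, 0.0]
contact_force: [0.5, 0.3, -1.5]
opening: 0.215
time: 9.18
eef_pos: [0.5745, -0.0038, 0.3438]
tcp_rot: [-0.697, 0.717, -0.0, -0.0]
contact_force: [-0.3, -0.2, -0.6]
opening: 0.221
[ 0.5751988 -0.0073252]
t 9.18 tcp [ 0.5745 -0.0038  0.3438] grasp [ 0.5746 -0.0039  0.1888] xax [-0.029 -1.     0.   ] zax [ 0. -0. -1.] F [-0.3 -0.2 -0.6] op 0.221 q [-0.18  0.13  1.88 -0.    1.14  1.42]
shift tool mm [ 3.4 -0.7 40.1]
rz 0.24
```

View pics/w7.png

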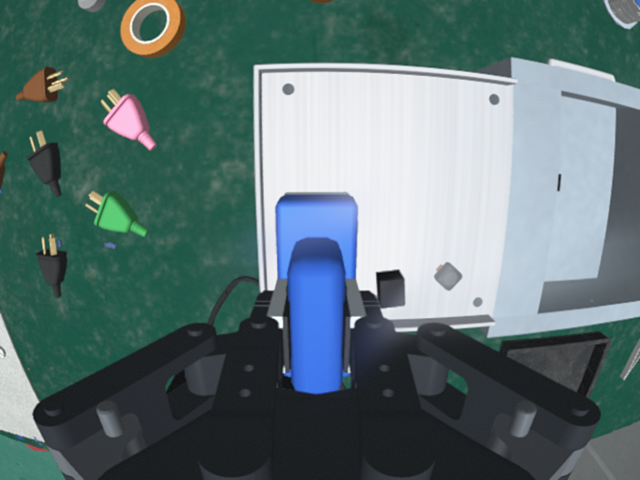

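View pics/s7.png

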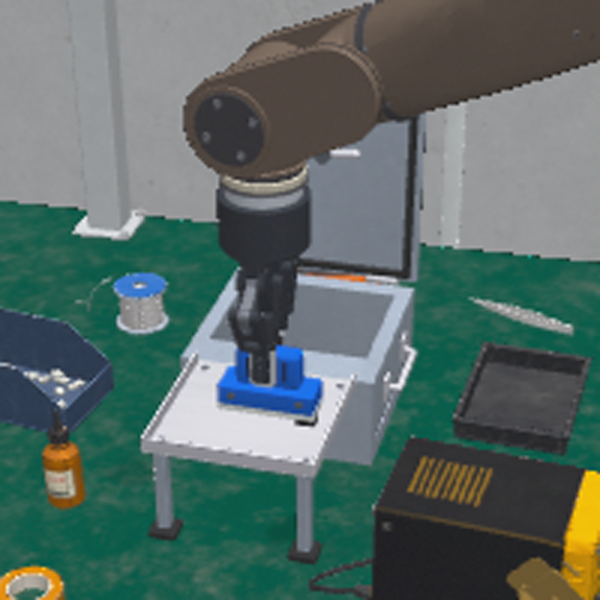

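Run:
```python
from h import *
c=cam('wrist')
crop(c,490,40,640,350,2.4,'pics/w7c.png')
B=np.array([.5981,-.2202,0])
for p in [(559,183),(520,200),(565,100)]:
    for z in (.1,.02):
        d=onz(c,*p,z)-B;print(p,z,(d[0]*.9994-d[1]*.0334).round(4),(d[0]*.0334+d[1]*.9994).round(4))
```

```text
(559, 183) 0.1 0.0164 0.0506
(559, 183) 0.02 0.0093 -0.0108
(520, 200) 0.1 0.0035 0.0822
(520, 200) 0.02 -0.0084 0.0327
(565, 100) 0.1 0.0732 0.0486
(565, 100) 0.02 0.0873 -0.0135
```

View pics/w7c.png

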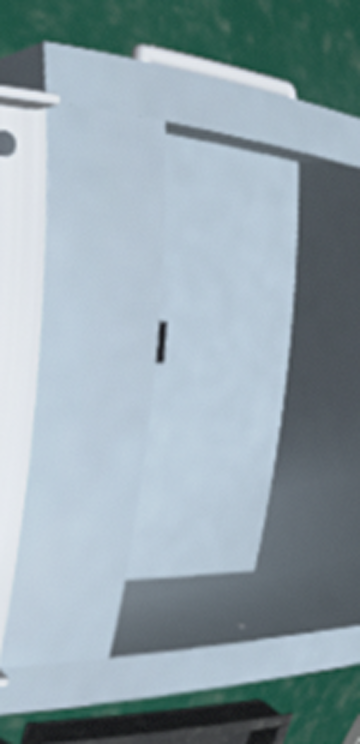

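```bash
python3 -m jog '[{"x":3,"y":0,"z":20,"rx":0,"ry":0,"rz":0.2,"grip":1},{"x":0,"y":0,"z":12,"rx":0,"ry":0,"rz":0,"grip":1},{"x":0,"y":0,"z":5,"rx":0,"ry":0,"rz":0,"grip":1},{"x":0,"y":0,"z":3,"rx":0,"ry":0,"rz":0,"grip":1},{"x":0,"y":0,"z":0,"rx":0,"ry":0,"rz":0,"grip":1},{"x":0,"y":0,"z":0,"rx":0,"ry":0,"rz":0,"grip":1}]' 100
python3 -m jog '[{"x":6,"y":0,"z":0,"rx":0,"ry":0,"rz":0,"grip":1},{"x":12,"y":0,"z":0,"rx":0,"ry":0,"rz":0,"grip":1},{"x":12,"y":0,"z":0,"rx":0,"ry":0,"rz":0,"grip":1},{"x":12,"y":0,"z":0,"rx":0,"ry":0,"rz":0,"grip":1},{"x":12,"y":0,"z":0,"rx":0,"ry":0,"rz":0,"grip":1},{"x":12,"y":0,"z":0,"rx":0,"ry":0,"rz":0,"grip":1},{"x":12,"y":0,"z":0,"rx":0,"ry":0,"rz":0,"grip":1},{"x":12,"y":0,"z":0,"rx":0,"ry":0,"rz":0,"grip":1}]' 100
python3 - <<'E'
from h import *
st()
c=cam('wrist');cv2.imwrite('pics/w8.png',c['frame'][:,:,::-1])
E
```

```text
time: 9.83
eef_pos: [0.5748, -0.0082, 0.3038]
tcp_rot: [-0.694, 0.72, -0.0, 0.0]
contact_force: [-0.1, 0.4, -0.2]
opening: 0.218
time: 10.5
eef_pos: [0.5713, -0.0993, 0.3038]
tcp_rot: [-0.694, 0.72, -0.0, 0.0]
contact_force: [-0.3, -0.1, -1.3]
opening: 0.219
t 10.50 tcp [ 0.5713 -0.0993  0.3038] grasp [ 0.5713 -0.0993  0.1488] xax [-0.036 -0.999 -0.   ] zax [ 0.  0. -1.] F [-0.3 -0.1 -1.3] op 0.219 q [-0.35  0.18  1.9   0.    1.06  1.26]
```

View pics/w8.png

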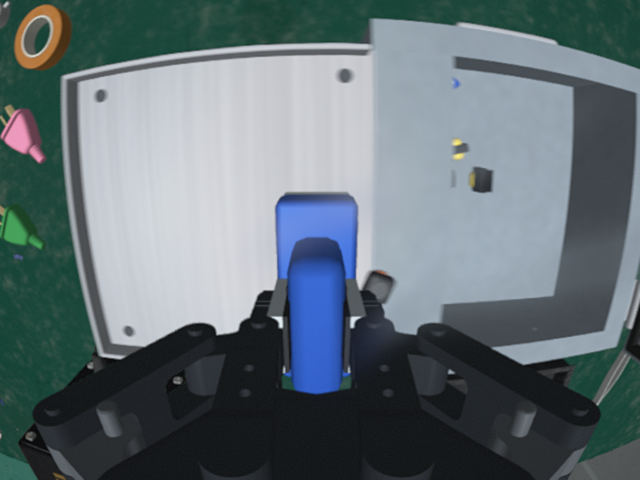

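```bash
python3 -m jog '[{"x":12,"y":0,"z":0,"rx":0,"ry":0,"rz":0,"grip":1},{"x":12,"y":0,"z":0,"rx":0,"ry":0,"rz":0,"grip":1},{"x":12,"y":0,"z":0,"rx":0,"ry":0,"rz":0,"grip":1},{"x":12,"y":0,"z":0,"rx":0,"ry":0,"rz":0,"grip":1},{"x":12,"y":0,"z":0,"rx":0,"ry":0,"rz":0,"grip":1},{"x":12,"y":0,"z":0,"rx":0,"ry":0,"rz":0,"grip":1},{"x":14,"y":0,"z":0,"rx":0,"ry":0,"rz":0,"grip":1},{"x":0,"y":0,"z":0,"rx":0,"ry":0,"rz":0,"grip":1}]' 100
python3 -m jog '[{"x":0,"y":0,"z":-15,"rx":0,"ry":0,"rz":0,"grip":1},{"x":0,"y":0,"z":-25,"rx":0,"ry":0,"rz":0,"grip":1},{"x":0,"y":0,"z":-25,"rx":0,"ry":0,"rz":0,"grip":1},{"x":-20,"y":20,"z":0,"rx":0,"ry":0,"rz":0,"grip":1},{"x":-20,"y":20,"z":0,"rx":0,"ry":0,"rz":0,"grip":1},{"x":0,"y":20,"z":0,"rx":0,"ry":0,"rz":0,"grip":1},{"x":0,"y":0,"z":0,"rx":0,"ry":0,"rz":0,"grip":1}]' 100
python3 - <<'E'
from h import *
st()
c=cam('wrist');cv2.imwrite('pics/w9.png',c['frame'][:,:,::-1])
E
```

```text
time: 11.22
eef_pos: [0.5684, -0.1864, 0.3039]
tcp_rot: [-0.694, 0.72, -0.001, -0.0]
contact_force: [0.5, -0.1, -1.6]
opening: 0.217
time: 11.8
eef_pos: [0.5076, -0.1402, 0.3681]
tcp_rot: [-0.695, 0.719, 0.001, -0.001]
contact_force: [0.2, 0.4, -1.4]
opening: 0.216
t 11.80 tcp [ 0.5076 -0.1402  0.3681] grasp [ 0.5072 -0.14    0.2131] xax [-0.034 -0.999 -0.001] zax [-0.003  0.001 -1.   ] F [ 0.2  0.4 -1.4] op 0.216 q [-0.46 -0.01  1.97 -0.    1.18  1.14]
```

View pics/w9.png

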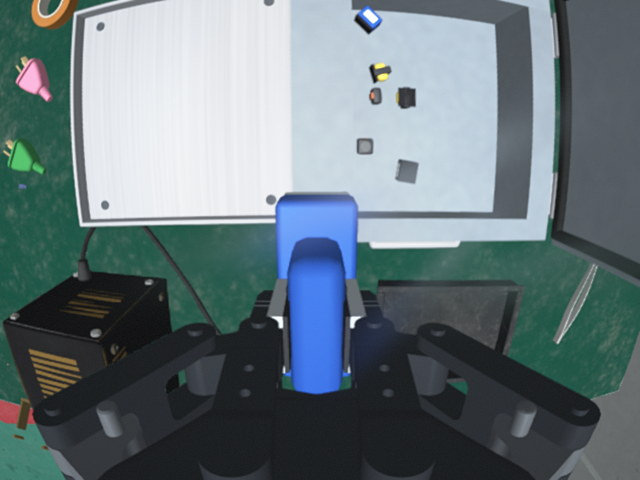

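```bash
python3 -m jog '[{"x":27,"y":25,"z":0,"rx":0,"ry":0,"rz":0,"grip":1},{"x":27,"y":25,"z":0,"rx":0,"ry":0,"rz":0,"grip":1},{"x":27,"y":25,"z":0,"rx":0,"ry":0,"rz":0,"grip":1},{"x":27,"y":25,"z":0,"rx":0,"ry":0,"rz":0,"grip":1},{"x":27,"y":25,"z":0,"rx":0,"ry":0,"rz":-2,"grip":1},{"x":0,"y":0,"z":30,"rx":0,"ry":0,"rz":0,"grip":1},{"x":0,"y":0,"z":30,"rx":0,"ry":0,"rz":0,"grip":1},{"x":0,"y":0,"z":0,"rx":0,"ry":0,"rz":0,"grip":1}]' 100
python3 -m jog '[{"x":0,"y":0,"z":0,"rx":0,"ry":0,"rz":0,"grip":1},{"x":0,"y":0,"z":0,"rx":0,"ry":0,"rz":0,"grip":1}]' 100
python3 - <<'E'
from h import *
delta([.3795,-.272,.0514],[0,-1])
c=cam('wrist');cv2.imwrite('pics/w10.png',c['frame'][:,:,::-1])
E
```

```text
time: 12.52
eef_pos: [0.3785, -0.2718, 0.3034]
tcp_rot: [-0.706, 0.708, 0.005, 0.0]
contact_force: [-1.1, 0.6, -2.1]
opening: 0.22
time: 12.68
eef_pos: [0.381, -0.2727, 0.31]
tcp_rot: [0.707, -0.707, 0.001, -0.0]
contact_force: [0.1, -0.5, 0.9]
opening: 0.217
t 12.68 tcp [ 0.381  -0.2727  0.31  ] grasp [ 0.3812 -0.2729  0.155 ] xax [ 0.    -1.     0.001] zax [ 0.001 -0.001 -1.   ] F [ 0.1 -0.5  0.9] op 0.217 q [-0.84 -0.07  2.15  0.    1.06  0.73]
shift tool mm [ -1.    1.8 103.6]
rz 0.0
```

View pics/w10.png

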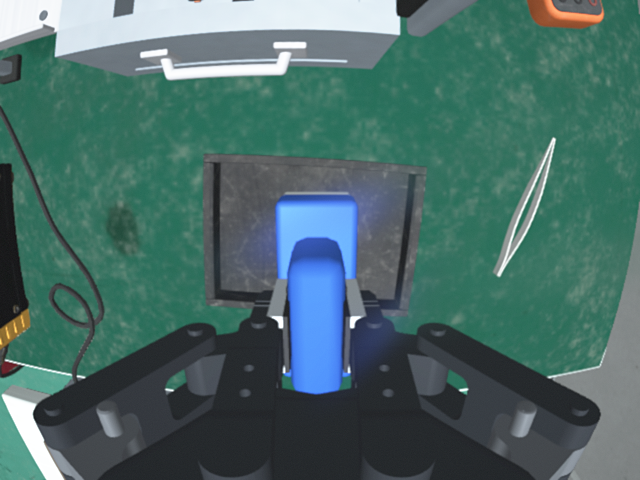

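```bash
python3 -m jog '[{"x":-1,"y":1.8,"z":20,"rx":0,"ry":0,"rz":0,"grip":1},{"x":0,"y":0,"z":25,"rx":0,"ry":0,"rz":0,"grip":1},{"x":0,"y":0,"z":25,"rx":0,"ry":0,"rz":0,"grip":1},{"x":0,"y":0,"z":20,"rx":0,"ry":0,"rz":0,"grip":1},{"x":0,"y":0,"z":8,"rx":0,"ry":0,"rz":0,"grip":1},{"x":0,"y":0,"z":3,"rx":0,"ry":0,"rz":0,"grip":1},{"x":0,"y":0,"z":0,"rx":0,"ry":0,"rz":0,"grip":1},{"x":0,"y":0,"z":0,"rx":0,"ry":0,"rz":0,"grip":1}]' 100
python3 -m jog '[{"x":0,"y":0,"z":2,"rx":0,"ry":0,"rz":0,"grip":1},{"x":0,"y":0,"z":0,"rx":0,"ry":0,"rz":0,"grip":1},{"x":0,"y":0,"z":0,"rx":0,"ry":0,"rz":0,"grip":1}]' 100
```

```text
time: 13.4
eef_pos: [0.3793, -0.2718, 0.2095]
tcp_rot: [0.707, -0.707, 0.002, 0.0]
contact_force: [0.5, 0.5, -1.0]
opening: 0.216
time: 13.65
eef_pos: [0.3787, -0.2715, 0.2067]
tcp_rot: [-0.707, 0.707, -0.001, -0.0]
contact_force: [0.3, 0.9, -0.2]
opening: 0.217
```

```bash
python3 -m jog '[{"x":0,"y":0,"z":0.6,"rx":0,"ry":0,"rz":0,"grip":1},{"x":0,"y":0,"z":0,"rx":0,"ry":0,"rz":0,"grip":1},{"x":0,"y":0,"z":0,"rx":0,"ry":0,"rz":0,"grip":0.7},{"x":0,"y":0,"z":0,"rx":0,"ry":0,"rz":0,"grip":0.5},{"x":0,"y":0,"z":0,"rx":0,"ry":0,"rz":0,"grip":0.2},{"x":0,"y":0,"z":0,"rx":0,"ry":0,"rz":0,"grip":0},{"x":0,"y":0,"z":0,"rx":0,"ry":0,"rz":0,"grip":0},{"x":0,"y":0,"z":0,"rx":0,"ry":0,"rz":0,"grip":0}]' 60
python3 -m jog '[{"x":0,"y":0,"z":-15,"rx":0,"ry":0,"rz":0,"grip":0},{"x":0,"y":0,"z":-30,"rx":0,"ry":0,"rz":0,"grip":0},{"x":0,"y":0,"z":-35,"rx":0,"ry":0,"rz":0,"grip":0},{"x":0,"y":0,"z":-35,"rx":0,"ry":0,"rz":0,"grip":0},{"x":0,"y":0,"z":-35,"rx":0,"ry":0,"rz":0,"grip":0},{"x":0,"y":0,"z":0,"rx":0,"ry":0,"rz":0,"grip":0},{"x":0,"y":0,"z":0,"rx":0,"ry":0,"rz":0,"grip":0}]'
python3 - <<'E'
from h import *
st()
c=cam('wrist');cv2.imwrite('pics/w11.png',c['frame'][:,:,::-1])
c=cam('top');crop(c,150,150,470,350,2.5,'pics/t11.png')
E
```

```text
time: 14.32
eef_pos: [0.3783, -0.2711, 0.205]
tcp_rot: [-0.707, 0.707, 0.0, -0.0]
contact_force: [1.2, -0.2, 0.6]
opening: 0.979
time: 14.9
eef_pos: [0.3788, -0.2716, 0.358]
tcp_rot: [-0.707, 0.707, -0.003, -0.0]
contact_force: [-0.1, 0.5, -0.8]
opening: 0.999
t 14.90 tcp [ 0.3788 -0.2716  0.358 ] grasp [ 0.3795 -0.2724  0.203 ] xax [-0.    -1.     0.005] zax [ 0.004 -0.005 -1.   ] F [-0.1  0.5 -0.8] op 0.999 q [-0.84 -0.14  2.12 -0.    1.16  0.73]
```

View pics/w11.png

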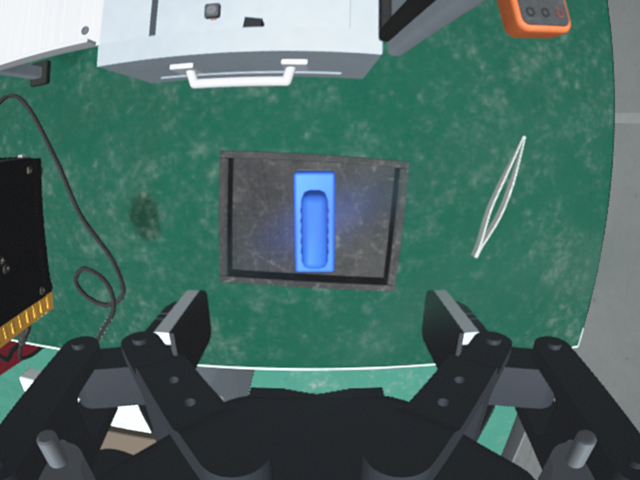

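View pics/t11.png

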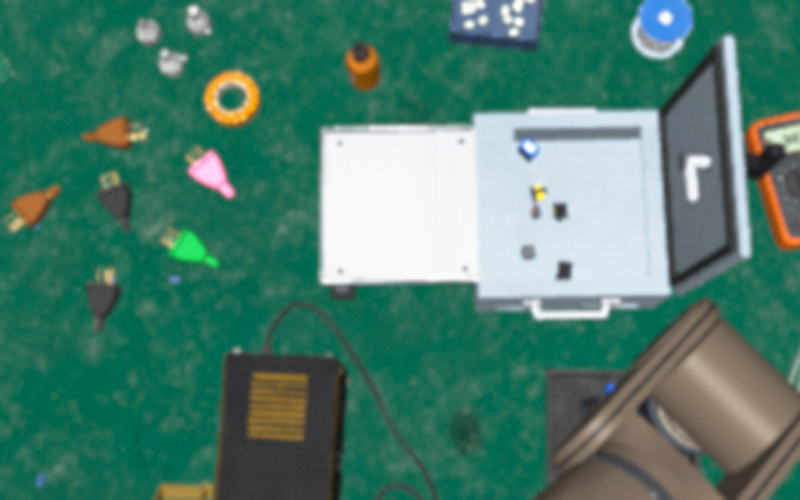

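```bash
python3 -m jog '[{"x":-15,"y":-10,"z":-25,"rx":0,"ry":0,"rz":0,"grip":0},{"x":-25,"y":-17,"z":-20,"rx":0,"ry":0,"rz":0,"grip":0},{"x":-32,"y":-21,"z":0,"rx":0,"ry":0,"rz":0,"grip":0},{"x":-32,"y":-21,"z":0,"rx":0,"ry":0,"rz":0,"grip":0},{"x":-32,"y":-21,"z":0,"rx":0,"ry":0,"rz":0,"grip":0},{"x":-32,"y":-21,"z":0,"rx":0,"ry":0,"rz":0,"grip":0},{"x":-32,"y":-21,"z":0,"rx":0,"ry":0,"rz":0,"grip":0},{"x":-32,"y":-21,"z":0,"rx":0,"ry":0,"rz":0,"grip":0}]'
python3 -m jog '[{"x":-35,"y":-10,"z":0,"rx":0,"ry":0,"rz":0,"grip":0},{"x":-35,"y":-10,"z":0,"rx":0,"ry":0,"rz":0,"grip":0},{"x":-35,"y":0,"z":0,"rx":0,"ry":0,"rz":0,"grip":0},{"x":-35,"y":0,"z":0,"rx":0,"ry":0,"rz":0,"grip":0},{"x":-35,"y":0,"z":0,"rx":0,"ry":0,"rz":0,"grip":0},{"x":-35,"y":0,"z":0,"rx":0,"ry":0,"rz":0,"grip":0},{"x":-35,"y":0,"z":0,"rx":0,"ry":0,"rz":0,"grip":0},{"x":0,"y":0,"z":0,"rx":0,"ry":0,"rz":0,"grip":0}]'
python3 - <<'E'
from h import *
st()
c=cam('wrist');cv2.imwrite('pics/w12.png',c['frame'][:,:,::-1])
E
```

```text
time: 15.67
eef_pos: [0.5318, -0.0373, 0.3974]
tcp_rot: [-0.707, 0.707, 0.002, -0.001]
contact_force: [1.0, -0.8, -0.1]
opening: 0.999
time: 16.33
eef_pos: [0.5505, 0.2105, 0.3971]
tcp_rot: [0.709, -0.705, -0.002, 0.001]
contact_force: [0.1, -1.1, -0.4]
opening: 1.001
t 16.33 tcp [0.5505 0.2105 0.3971] grasp [0.5497 0.2107 0.2421] xax [ 0.005 -1.    -0.002] zax [-0.005  0.002 -1.   ] F [ 0.1 -1.1 -0.4] op 1.001 q [0.19 0.11 1.8  0.   1.24 1.76]
```

View pics/w12.png

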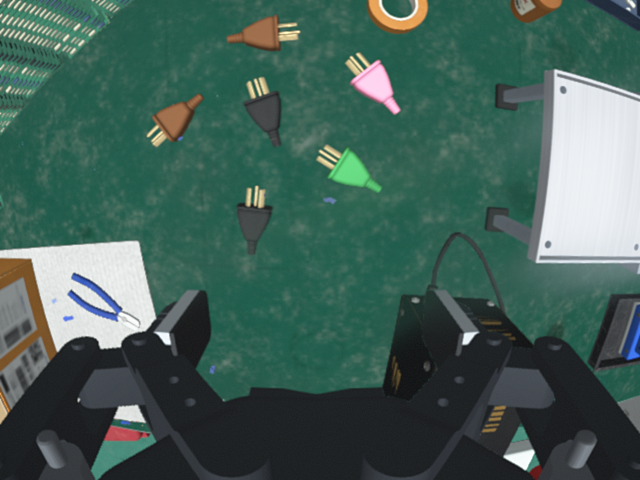

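```bash
cat >> h.py <<'E'
def dark(c,u0,v0,u1,v1,thr=75,z=.015,mn=80):
    hsv=cv2.cvtColor(c['frame'],cv2.COLOR_RGB2HSV)
    m=((hsv[...,2]<thr)&(hsv[...,1]<90)).astype(np.uint8);k=np.zeros_like(m);k[v0:v1,u0:u1]=1;m&=k
    n,l,s,ce=cv2.connectedComponentsWithStats(m)
    for i in range(1,n):
        if s[i,4]<mn: continue
        vs,us=np.nonzero(l==i);P=np.array([onz(c,u,v,z) for u,v in zip(us,vs)])[:,:2]
        mu=P.mean(0);w,V=np.linalg.eigh(np.cov((P-mu).T));a=V[:,1];t=(P-mu)@a;b=V[:,0];q=(P-mu)@b
        if abs(t.min())<t.max(): pass
        else: a=-a;t=-t
        # a points to tail (longer side)
        # body: rows where width>.02
        print('comp',s[i],'mean',mu.round(4),'tail dir',a.round(3),'ang %.1f'%np.degrees(np.arctan2(a[1],a[0])),'t',t.min().round(4),t.max().round(4),'wid',(q.max()-q.min()).round(4),
         'flat end',(mu+a*t.min()).round(4),'body c',(mu+a*(t.min()+.016)).round(4))
E
python3 - <<'E'
from h import *
c=cam('wrist');dark(c,225,180,290,270);dark(c,235,60,300,150)
crop(c,220,60,300,270,3.5,'pics/w12c.png')
E
```

```text
comp [234 204  36  51 680] mean [0.5371 0.2726] tail dir [-0.995  0.1  ] ang 174.3 t -0.0164 0.0344 wid 0.0347 flat end [0.5535 0.2709] body c [0.5376 0.2725]
comp [ 240   91   38   56 1051] mean [0.6399 0.258 ] tail dir [-0.943 -0.333] ang -160.5 t -0.0188 0.0319 wid 0.0349 flat end [0.6576 0.2643] body c [0.6426 0.2589]
```

View pics/w12c.png

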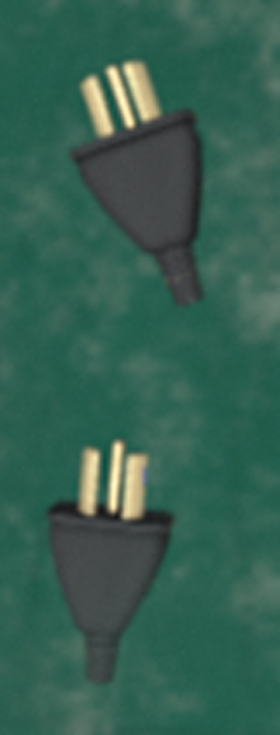

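```bash
python3 -m jog '[{"x":0,"y":0,"z":0,"rx":0,"ry":0,"rz":5.7,"grip":0},{"x":-30,"y":9,"z":0,"rx":0,"ry":0,"rz":0,"grip":0},{"x":-30,"y":9,"z":20,"rx":0,"ry":0,"rz":0,"grip":0},{"x":0,"y":0,"z":35,"rx":0,"ry":0,"rz":0,"grip":0},{"x":0,"y":0,"z":35,"rx":0,"ry":0,"rz":0,"grip":0},{"x":0,"y":0,"z":35,"rx":0,"ry":0,"rz":0,"grip":0},{"x":0,"y":0,"z":0,"rx":0,"ry":0,"rz":0,"grip":0},{"x":0,"y":0,"z":0,"rx":0,"ry":0,"rz":0,"grip":0}]'
python3 - <<'E'
from h import *
c=cam('wrist');cv2.imwrite('pics/w13.png',c['frame'][:,:,::-1])
delta([.5375,.2725,.021],[-.1,-.995])
dark(c,250,200,390,400)
E
```

```text
time: 17.1
eef_pos: [0.5389, 0.2658, 0.2719]
tcp_rot: [-0.67, 0.742, 0.002, -0.003]
contact_force: [-0.8, 0.7, 0.9]
opening: 1.002
t 17.15 tcp [0.54   0.2662 0.275 ] grasp [0.5398 0.2662 0.12  ] xax [-0.101 -0.995  0.001] zax [-0.001 -0.001 -1.   ] F [1.1 0.3 1. ] op 1.005 q [ 0.29  0.27  1.85 -0.    1.02  1.96]
shift tool mm [-6.2  2.8 99. ]
rz -0.07
comp [ 250  388  140   12 1350] mean [0.4171 0.2767] tail dir [-0.11  -0.994] ang -96.3 t -0.0527 0.0564 wid 0.0128 flat end [0.4229 0.3291] body c [0.4211 0.3132]
```

View pics/w13.png

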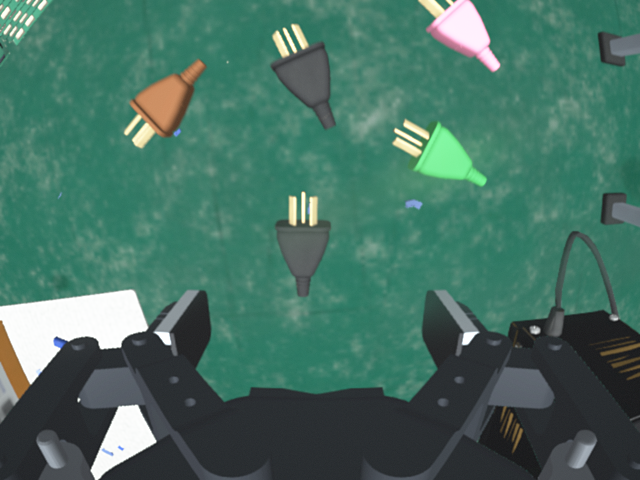

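```bash
python3 -m jog '[{"x":-6,"y":3,"z":10,"rx":0,"ry":0,"rz":0,"grip":0},{"x":0,"y":0,"z":30,"rx":0,"ry":0,"rz":0,"grip":0},{"x":0,"y":0,"z":30,"rx":0,"ry":0,"rz":0,"grip":0},{"x":0,"y":0,"z":20,"rx":0,"ry":0,"rz":0,"grip":0},{"x":0,"y":0,"z":9,"rx":0,"ry":0,"rz":0,"grip":0},{"x":0,"y":0,"z":0,"rx":0,"ry":0,"rz":0,"grip":0},{"x":0,"y":0,"z":0,"rx":0,"ry":0,"rz":0,"grip":0.2},{"x":0,"y":0,"z":0,"rx":0,"ry":0,"rz":0,"grip":0.4}]' 40
python3 -m jog '[{"x":0,"y":0,"z":0,"rx":0,"ry":0,"rz":0,"grip":1},{"x":0,"y":0,"z":0,"rx":0,"ry":0,"rz":0,"grip":1},{"x":0,"y":0,"z":0,"rx":0,"ry":0,"rz":0,"grip":1},{"x":0,"y":0,"z":0,"rx":0,"ry":0,"rz":0,"grip":1}]' 70
python3 -m jog '[{"x":0,"y":0,"z":-15,"rx":0,"ry":0,"rz":0,"grip":1},{"x":0,"y":0,"z":-30,"rx":0,"ry":0,"rz":0,"grip":1},{"x":0,"y":0,"z":-35,"rx":0,"ry":0,"rz":0,"grip":1},{"x":0,"y":0,"z":-35,"rx":0,"ry":0,"rz":0,"grip":1},{"x":0,"y":0,"z":-35,"rx":0,"ry":0,"rz":0,"grip":1},{"x":0,"y":0,"z":-30,"rx":0,"ry":0,"rz":0,"grip":1},{"x":0,"y":0,"z":0,"rx":0,"ry":0,"rz":0,"grip":1}]' 70
python3 - <<'E'
from h import *
c=cam('wrist');cv2.imwrite('pics/w14.png',c['frame'][:,:,::-1])
st()
E
```

```text
time: 17.82
eef_pos: [0.5385, 0.274, 0.1787]
tcp_rot: [-0.671, 0.741, -0.001, 0.002]
contact_force: [1.3, 0.2, 0.5]
opening: 0.743
time: 18.15
eef_pos: [0.5382, 0.2738, 0.1782]
tcp_rot: [-0.671, 0.741, -0.001, 0.002]
contact_force: [-1.3, -0.9, 6.5]
opening: 0.346
time: 18.73
eef_pos: [0.5388, 0.2741, 0.3649]
tcp_rot: [-0.671, 0.741, -0.003, 0.007]
contact_force: [0.8, 0.9, 0.7]
opening: 0.341
t 18.78 tcp [0.5381 0.2739 0.3614] grasp [0.5396 0.2743 0.2064] xax [-0.1   -0.995 -0.004] zax [ 0.009  0.003 -1.   ] F [ 0.1 -0.6 -0.6] op 0.349 q [0.3  0.17 1.8  0.   1.17 1.97]
```

View pics/w14.png

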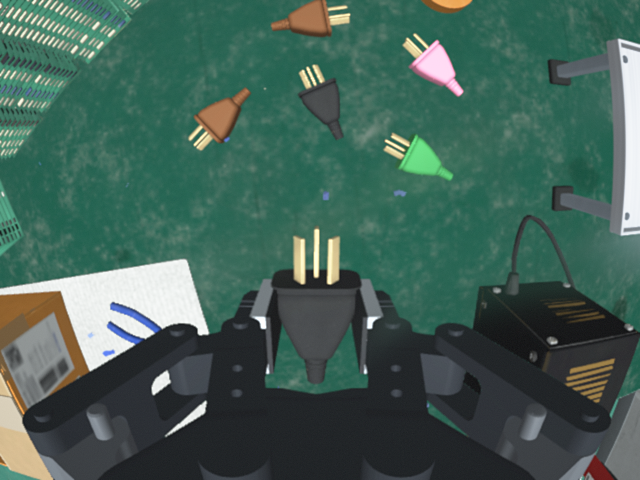

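```bash
python3 -m jog '[{"x":20,"y":-5,"z":0,"rx":0,"ry":0,"rz":0,"grip":1},{"x":35,"y":-8,"z":0,"rx":0,"ry":0,"rz":0,"grip":1},{"x":35,"y":-8,"z":0,"rx":0,"ry":0,"rz":0,"grip":1},{"x":35,"y":-8,"z":0,"rx":0,"ry":0,"rz":0,"grip":1},{"x":35,"y":-8,"z":0,"rx":0,"ry":0,"rz":0,"grip":1},{"x":35,"y":-8,"z":0,"rx":0,"ry":0,"rz":0,"grip":1},{"x":35,"y":-8,"z":0,"rx":0,"ry":0,"rz":0,"grip":1},{"x":35,"y":-8,"z":0,"rx":0,"ry":0,"rz":0,"grip":1}]' 70
python3 -m jog '[{"x":35,"y":-8,"z":0,"rx":0,"ry":0,"rz":0,"grip":1},{"x":35,"y":-8,"z":0,"rx":0,"ry":0,"rz":0,"grip":1},{"x":35,"y":-8,"z":0,"rx":0,"ry":0,"rz":0,"grip":1},{"x":35,"y":-8,"z":0,"rx":0,"ry":0,"rz":0,"grip":1},{"x":35,"y":-8,"z":0,"rx":0,"ry":0,"rz":0,"grip":1},{"x":35,"y":-8,"z":0,"rx":0,"ry":0,"rz":0,"grip":1},{"x":20,"y":-5,"z":0,"rx":0,"ry":0,"rz":-3.8,"grip":1},{"x":0,"y":0,"z":0,"rx":0,"ry":0,"rz":0,"grip":1}]' 70
python3 - <<'E'
from h import *
c=cam('wrist');cv2.imwrite('pics/w15.png',c['frame'][:,:,::-1])
delta([.600,-.230,.10],[-.0334,-.9994])
E
```

```text
time: 19.45
eef_pos: [0.5708, 0.0021, 0.3541]
tcp_rot: [-0.671, 0.742, 0.001, -0.001]
contact_force: [1.4, 0.9, -0.4]
opening: 0.347
time: 20.12
eef_pos: [0.6008, -0.2345, 0.3539]
tcp_rot: [-0.694, 0.72, 0.001, -0.001]
contact_force: [0.0, 0.8, 0.2]
opening: 0.344
t 20.17 tcp [ 0.6008 -0.2324  0.3539] grasp [ 0.6003 -0.2321  0.1989] xax [-0.037 -0.999 -0.002] zax [-0.003  0.002 -1.   ] F [-0.2  0.2 -0.8] op 0.346 q [-0.53  0.26  1.7   0.    1.18  1.08]
shift tool mm [-1.9  0.1 98.9]
rz -0.22
```

View pics/w15.png

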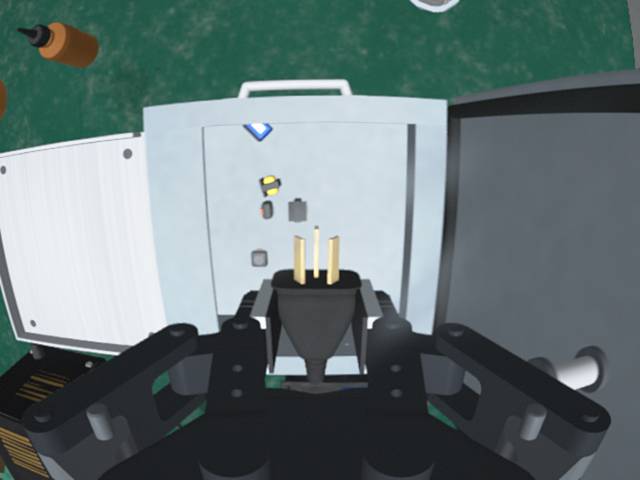

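```bash
python3 -m jog '[{"x":-10,"y":0,"z":20,"rx":0,"ry":0,"rz":0,"grip":1},{"x":0,"y":0,"z":30,"rx":0,"ry":0,"rz":0,"grip":1},{"x":0,"y":0,"z":30,"rx":0,"ry":0,"rz":0,"grip":1},{"x":0,"y":0,"z":10,"rx":0,"ry":0,"rz":0,"grip":1},{"x":0,"y":0,"z":0,"rx":0,"ry":0,"rz":0,"grip":1},{"x":0,"y":0,"z":0,"rx":0,"ry":0,"rz":0,"grip":0.3},{"x":0,"y":0,"z":0,"rx":0,"ry":0,"rz":0,"grip":0.3},{"x":0,"y":0,"z":0,"rx":0,"ry":0,"rz":0,"grip":0.3}]' 70
python3 -m jog '[{"x":0,"y":0,"z":-25,"rx":0,"ry":0,"rz":0,"grip":0.3},{"x":0,"y":0,"z":-35,"rx":0,"ry":0,"rz":0,"grip":0.3},{"x":0,"y":0,"z":-35,"rx":0,"ry":0,"rz":0,"grip":0},{"x":0,"y":0,"z":0,"rx":0,"ry":0,"rz":0,"grip":0},{"x":0,"y":0,"z":0,"rx":0,"ry":0,"rz":0,"grip":0}]' 70
python3 - <<'E'
from h import *
c=cam('wrist');cv2.imwrite('pics/w16.png',c['frame'][:,:,::-1])
st()
c=cam('top');crop(c,150,150,470,350,2.5,'pics/t16.png')
dark(c,150,150,270,290,mn=20)
E
```

```text
time: 20.83
eef_pos: [0.6026, -0.2206, 0.2689]
tcp_rot: [-0.695, 0.719, -0.002, 0.001]
contact_force: [-0.1, 0.0, 0.5]
opening: 0.697
time: 21.25
eef_pos: [0.6025, -0.2208, 0.3672]
tcp_rot: [-0.695, 0.719, -0.005, 0.002]
contact_force: [0.2, 0.8, -0.0]
opening: 1.001
t 21.30 tcp [ 0.6019 -0.2205  0.3641] grasp [ 0.6026 -0.2209  0.2091] xax [-0.034 -0.999  0.002] zax [ 0.004 -0.002 -1.   ] F [0.8 0.4 0.6] op 1.003 q [-0.51  0.25  1.7   0.    1.19  1.1 ]
comp [190 224  12  14  57] mean [0.641  0.2557] tail dir [-0.931 -0.365] ang -158.6 t -0.015 0.021 wid 0.0294 flat end [0.6551 0.2612] body c [0.6402 0.2553]
```

View pics/w16.png

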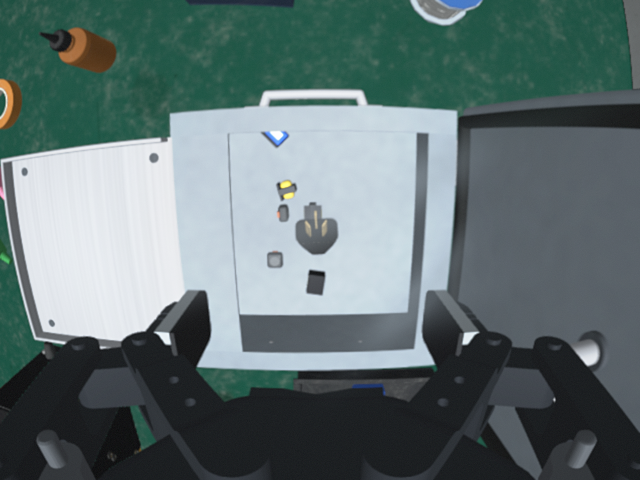

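View pics/t16.png

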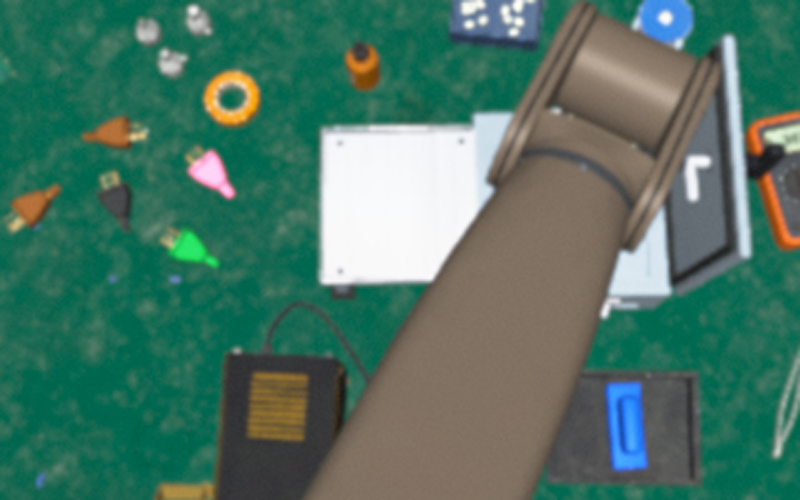

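Run:
```python
from h import *
c=cam('top')
f=lambda x,y:(150+(x+.5)/5-.5,150+(y+.5)/5-.5)
P=np.array([.6426,.2589]);j=np.array([.34,-.94])
for n,p in dict(pink_l=(376,345),pink_prong=(372,322),pink_t=(460,395),green_prong=(330,470),gbody=(345,510),br1=(260,295),br1b=(225,295),br2=(120,375),br2b=(85,440)).items():
    q=onz(c,*f(*p),.015)[:2];d=q-P;print(n,q.round(3),'along jaw',round(d@j,3),'perp',round(d@[.94,.34],3))
```

```text
pink_l [0.67  0.183] along jaw 0.081 perp -0.001
pink_prong [0.683 0.185] along jaw 0.083 perp 0.013
pink_t [0.639 0.137] along jaw 0.113 perp -0.044
green_prong [0.601 0.207] along jaw 0.034 perp -0.057
gbody [0.578 0.199] along jaw 0.034 perp -0.081
br1 [0.701 0.247] along jaw 0.031 perp 0.05
br1b [0.702 0.266] along jaw 0.013 perp 0.058
br2 [0.659 0.322] along jaw -0.054 perp 0.037
br2b [0.623 0.34 ] along jaw -0.083 perp 0.009
```

```bash
python3 -m jog '[{"x":-20,"y":-1,"z":0,"rx":0,"ry":0,"rz":0,"grip":0},{"x":-34,"y":-2,"z":0,"rx":0,"ry":0,"rz":0,"grip":0},{"x":-34,"y":-2,"z":0,"rx":0,"ry":0,"rz":0,"grip":0},{"x":-34,"y":-2,"z":0,"rx":0,"ry":0,"rz":0,"grip":0},{"x":-34,"y":-2,"z":0,"rx":0,"ry":0,"rz":0,"grip":0},{"x":-34,"y":-2,"z":0,"rx":0,"ry":0,"rz":0,"grip":0},{"x":-34,"y":-2,"z":0,"rx":0,"ry":0,"rz":0,"grip":0},{"x":-34,"y":-2,"z":0,"rx":0,"ry":0,"rz":0,"grip":0}]' 70
python3 -m jog '[{"x":-34,"y":-2,"z":0,"rx":0,"ry":0,"rz":0,"grip":0},{"x":-34,"y":-2,"z":0,"rx":0,"ry":0,"rz":0,"grip":0},{"x":-34,"y":-2,"z":0,"rx":0,"ry":0,"rz":0,"grip":0},{"x":-34,"y":-2,"z":0,"rx":0,"ry":0,"rz":0,"grip":0},{"x":-34,"y":-2,"z":0,"rx":0,"ry":0,"rz":0,"grip":0},{"x":-34,"y":-2,"z":0,"rx":0,"ry":0,"rz":0,"grip":0},{"x":-20,"y":-1,"z":0,"rx":0,"ry":0,"rz":-5.5,"grip":0},{"x":0,"y":0,"z":0,"rx":0,"ry":0,"rz":-5.5,"grip":0}]' 70
python3 -m jog '[{"x":0,"y":0,"z":15,"rx":0,"ry":0,"rz":-5.5,"grip":0},{"x":0,"y":0,"z":15,"rx":0,"ry":0,"rz":-5.5,"grip":0},{"x":0,"y":0,"z":25,"rx":0,"ry":0,"rz":0,"grip":0},{"x":0,"y":0,"z":25,"rx":0,"ry":0,"rz":0,"grip":0},{"x":0,"y":0,"z":0,"rx":0,"ry":0,"rz":0,"grip":0.2},{"x":0,"y":0,"z":0,"rx":0,"ry":0,"rz":0,"grip":0.2}]' 70
python3 - <<'E'
from h import *
c=cam('wrist');cv2.imwrite('pics/w17.png',c['frame'][:,:,::-1])
delta([.6426,.2589,.022],[.34,-.94])
dark(c,200,100,420,290)
E
```

```text
time: 22.07
eef_pos: [0.6248, 0.0386, 0.359]
tcp_rot: [-0.695, 0.719, 0.001, -0.001]
contact_force: [-0.1, 0.1, 0.5]
opening: 1.002
time: 22.73
eef_pos: [0.6449, 0.2645, 0.3586]
tcp_rot: [0.764, -0.646, -0.002, 0.001]
contact_force: [0.9, 0.4, -0.3]
opening: 1.0
time: 23.23
eef_pos: [0.6447, 0.2601, 0.2773]
tcp_rot: [0.82, -0.573, -0.002, 0.003]
contact_force: [-0.6, 0.7, 0.5]
opening: 0.799
t 23.28 tcp [0.6456 0.2603 0.28  ] grasp [0.6452 0.2602 0.125 ] xax [ 0.343 -0.939 -0.   ] zax [-0.002 -0.001 -1.   ] F [0.3 0.3 0.5] op 0.799 q [0.24 0.45 1.61 0.   1.09 1.46]
shift tool mm [  0.4   2.7 103. ]
rz 0.19
```

View pics/w17.png

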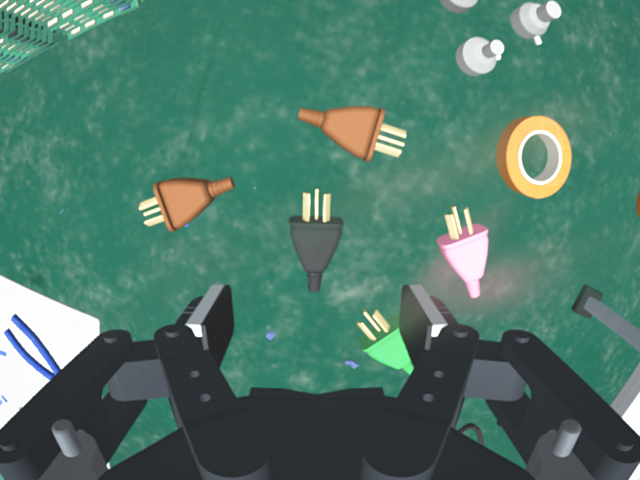

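```bash
python3 -m jog '[{"x":0,"y":3,"z":13,"rx":0,"ry":0,"rz":0,"grip":0.2},{"x":0,"y":0,"z":30,"rx":0,"ry":0,"rz":0,"grip":0.2},{"x":0,"y":0,"z":30,"rx":0,"ry":0,"rz":0,"grip":0.2},{"x":0,"y":0,"z":20,"rx":0,"ry":0,"rz":0,"grip":0.2},{"x":0,"y":0,"z":9,"rx":0,"ry":0,"rz":0,"grip":0.2},{"x":0,"y":0,"z":0,"rx":0,"ry":0,"rz":0,"grip":0.2},{"x":0,"y":0,"z":0,"rx":0,"ry":0,"rz":0,"grip":0.4},{"x":0,"y":0,"z":0,"rx":0,"ry":0,"rz":0,"grip":1}]' 40
python3 -m jog '[{"x":0,"y":0,"z":0,"rx":0,"ry":0,"rz":0,"grip":1},{"x":0,"y":0,"z":0,"rx":0,"ry":0,"rz":0,"grip":1},{"x":0,"y":0,"z":0,"rx":0,"ry":0,"rz":0,"grip":1},{"x":0,"y":0,"z":0,"rx":0,"ry":0,"rz":0,"grip":1}]' 70
python3 -m jog '[{"x":0,"y":0,"z":-15,"rx":0,"ry":0,"rz":0,"grip":1},{"x":0,"y":0,"z":-30,"rx":0,"ry":0,"rz":0,"grip":1},{"x":0,"y":0,"z":-35,"rx":0,"ry":0,"rz":0,"grip":1},{"x":0,"y":0,"z":-35,"rx":0,"ry":0,"rz":0,"grip":1},{"x":0,"y":0,"z":-35,"rx":0,"ry":0,"rz":0,"grip":1},{"x":0,"y":0,"z":-30,"rx":0,"ry":0,"rz":0,"grip":1},{"x":0,"y":0,"z":0,"rx":0,"ry":0,"rz":0,"grip":1}]' 70
python3 - <<'E'
from h import *
c=cam('wrist');cv2.imwrite('pics/w18.png',c['frame'][:,:,::-1])
st()
E
```

```text
time: 23.95
eef_pos: [0.6441, 0.2597, 0.1817]
tcp_rot: [0.82, -0.573, 0.001, -0.002]
contact_force: [1.2, -0.6, 0.1]
opening: 0.529
time: 24.28
eef_pos: [0.6443, 0.2597, 0.1823]
tcp_rot: [0.82, -0.573, 0.002, -0.002]
contact_force: [-1.0, -0.6, 6.6]
opening: 0.336
time: 24.87
eef_pos: [0.6442, 0.2598, 0.3697]
tcp_rot: [0.82, -0.573, 0.005, -0.006]
contact_force: [0.8, 0.7, 1.3]
opening: 0.335
t 24.92 tcp [0.6437 0.2596 0.3659] grasp [0.6453 0.26   0.2109] xax [ 0.343 -0.939  0.001] zax [ 0.01   0.003 -1.   ] F [ 0.2 -0.6 -1. ] op 0.339 q [0.24 0.36 1.56 0.   1.21 1.46]
```

View pics/w18.png

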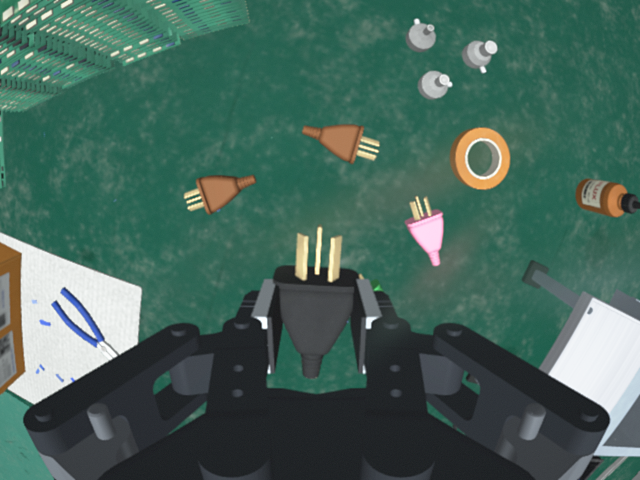

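```bash
python3 -m jog '[{"x":0,"y":0,"z":0,"rx":0,"ry":0,"rz":5.5,"grip":1},{"x":0,"y":0,"z":0,"rx":0,"ry":0,"rz":5.5,"grip":1},{"x":0,"y":0,"z":0,"rx":0,"ry":0,"rz":5.5,"grip":1},{"x":0,"y":0,"z":0,"rx":0,"ry":0,"rz":5.5,"grip":1},{"x":20,"y":2,"z":0,"rx":0,"ry":0,"rz":0,"grip":1},{"x":35,"y":4,"z":0,"rx":0,"ry":0,"rz":0,"grip":1},{"x":35,"y":4,"z":0,"rx":0,"ry":0,"rz":0,"grip":1},{"x":35,"y":4,"z":0,"rx":0,"ry":0,"rz":0,"grip":1}]' 70
python3 -m jog '[{"x":35,"y":4,"z":0,"rx":0,"ry":0,"rz":0,"grip":1},{"x":35,"y":4,"z":0,"rx":0,"ry":0,"rz":0,"grip":1},{"x":35,"y":4,"z":0,"rx":0,"ry":0,"rz":0,"grip":1},{"x":35,"y":4,"z":0,"rx":0,"ry":0,"rz":0,"grip":1},{"x":35,"y":4,"z":0,"rx":0,"ry":0,"rz":0,"grip":1},{"x":35,"y":4,"z":0,"rx":0,"ry":0,"rz":0,"grip":1},{"x":35,"y":4,"z":0,"rx":0,"ry":0,"rz":0,"grip":1},{"x":35,"y":3,"z":0,"rx":0,"ry":0,"rz":0,"grip":1}]' 70
python3 -m jog '[{"x":35,"y":3,"z":0,"rx":0,"ry":0,"rz":0,"grip":1},{"x":35,"y":3,"z":0,"rx":0,"ry":0,"rz":0,"grip":1},{"x":9,"y":0,"z":0,"rx":0,"ry":0,"rz":0,"grip":1},{"x":0,"y":0,"z":0,"rx":0,"ry":0,"rz":0,"grip":1},{"x":0,"y":0,"z":0,"rx":0,"ry":0,"rz":0,"grip":1}]' 70
python3 - <<'E'
from h import *
c=cam('wrist');cv2.imwrite('pics/w19.png',c['frame'][:,:,::-1])
delta([.58,-.222,.115],[-.0334,-.9994])
E
```

```text
time: 25.58
eef_pos: [0.6237, 0.134, 0.357]
tcp_rot: [-0.696, 0.718, 0.001, -0.001]
contact_force: [0.3, -0.1, -1.2]
opening: 0.333
time: 26.25
eef_pos: [0.5832, -0.1452, 0.3573]
tcp_rot: [-0.695, 0.719, 0.002, -0.001]
contact_force: [0.1, 0.1, -1.0]
opening: 0.333
time: 26.67
eef_pos: [0.5754, -0.2225, 0.3578]
tcp_rot: [-0.695, 0.719, 0.002, -0.0]
contact_force: [0.5, 0.3, -1.6]
opening: 0.339
t 26.72 tcp [ 0.5756 -0.2216  0.358 ] grasp [ 0.5753 -0.2213  0.203 ] xax [-0.033 -0.999 -0.002] zax [-0.002  0.002 -1.   ] F [ 0.4 -0.4 -1.2] op 0.335 q [-0.53  0.2   1.77  0.    1.18  1.07]
shift tool mm [ 0.7 -4.9 88. ]
rz 0.01
```

View pics/w19.png

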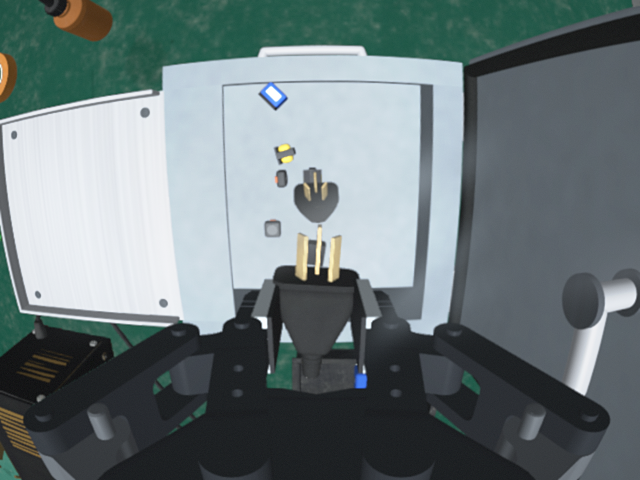

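```bash
python3 -m jog '[{"x":3,"y":2,"z":20,"rx":0,"ry":0,"rz":0,"grip":1},{"x":0,"y":0,"z":30,"rx":0,"ry":0,"rz":0,"grip":1},{"x":0,"y":0,"z":25,"rx":0,"ry":0,"rz":0,"grip":1},{"x":0,"y":0,"z":13,"rx":0,"ry":0,"rz":0,"grip":1},{"x":0,"y":0,"z":0,"rx":0,"ry":0,"rz":0,"grip":1},{"x":0,"y":0,"z":0,"rx":0,"ry":0,"rz":0,"grip":0.3},{"x":0,"y":0,"z":0,"rx":0,"ry":0,"rz":0,"grip":0.3},{"x":0,"y":0,"z":0,"rx":0,"ry":0,"rz":0,"grip":0.3}]' 70
python3 -m jog '[{"x":0,"y":0,"z":-25,"rx":0,"ry":0,"rz":0,"grip":0.3},{"x":0,"y":0,"z":-35,"rx":0,"ry":0,"rz":0,"grip":0.3},{"x":-10,"y":5,"z":-35,"rx":0,"ry":0,"rz":0,"grip":0},{"x":-20,"y":10,"z":-20,"rx":0,"ry":0,"rz":0,"grip":0},{"x":0,"y":0,"z":0,"rx":0,"ry":0,"rz":0,"grip":0},{"x":0,"y":0,"z":0,"rx":0,"ry":0,"rz":0,"grip":0}]' 70
python3 - <<'E'
from h import *
c=cam('wrist');cv2.imwrite('pics/w20.png',c['frame'][:,:,::-1])
st()
c=cam('side');crop(c,260,120,420,280,3.7,'pics/s20.png')
E
```

```text
time: 27.38
eef_pos: [0.5746, -0.2257, 0.2737]
tcp_rot: [-0.695, 0.719, -0.002, 0.001]
contact_force: [0.2, -0.5, 0.6]
opening: 0.699
time: 27.88
eef_pos: [0.5599, -0.1946, 0.3899]
tcp_rot: [-0.696, 0.718, -0.003, 0.001]
contact_force: [-0.1, 0.5, 0.8]
opening: 1.001
t 27.93 tcp [ 0.5597 -0.195   0.3875] grasp [ 0.5601 -0.1952  0.2325] xax [-0.033 -0.999  0.002] zax [ 0.002 -0.002 -1.   ] F [-0.1  0.  -1. ] op 1.007 q [-0.51  0.12  1.8  -0.    1.22  1.1 ]
```

View pics/w20.png

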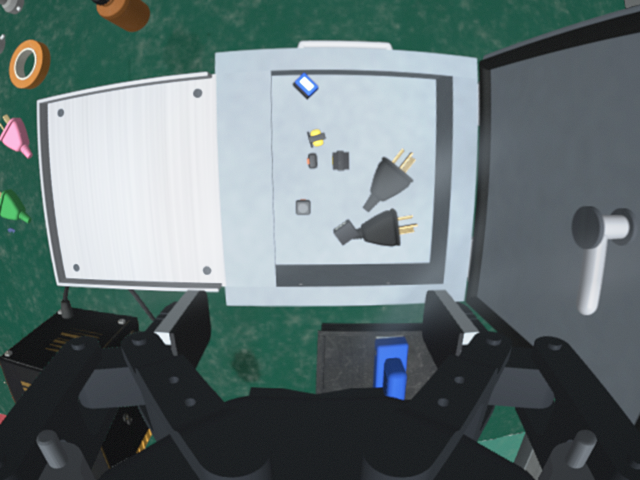

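View pics/s20.png

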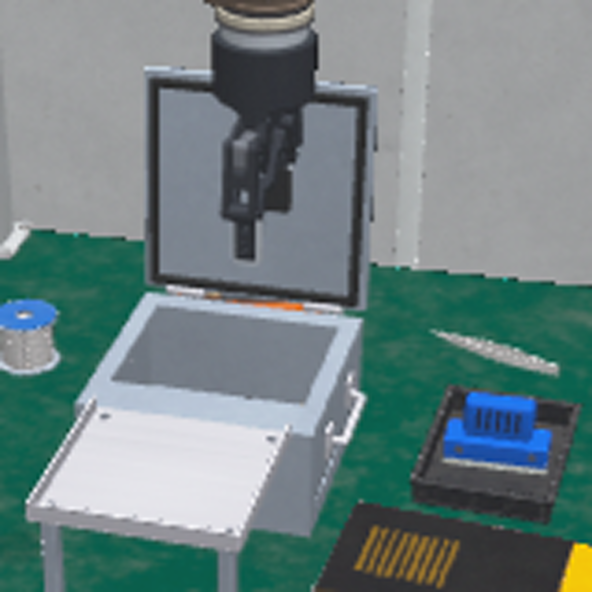

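Run:
```python
import cv2
im=cv2.imread('pics/top0.png')
cv2.imwrite('pics/t0lid.png',cv2.resize(im[150:290,400:500],None,fx=5,fy=5,interpolation=cv2.INTER_CUBIC))
```

```text
(no output)
```

View pics/t0lid.png

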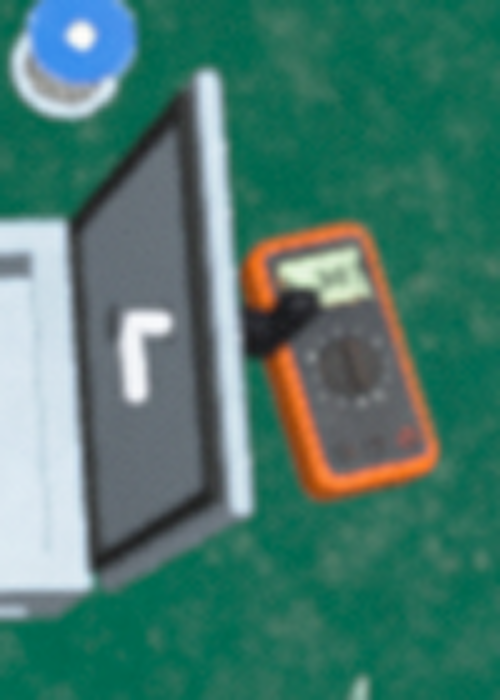

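Run:
```python
from h import *
ct,cs=cam('top'),cam('side')
B=np.array([.5981,-.2202,0])
def bf(p):d=p-B;return np.array([d[0]*.9994-d[1]*.0334,d[0]*.0334+d[1]*.9994,p[2]])
for t,s in [((200,73),(158,34)),((230,512),(407,57))]:
    p,e=tri(ct,(400+t[0]/5-.4,150+t[1]/5-.4),cs,(260+s[0]/4-.4,130+s[1]/4-.4))
    b=bf(p);print(p,e,b,'angle',np.arctan2(b[2]-.104,b[1]+.0985),'r',np.hypot(b[2]-.104,b[1]+.0985))
st()
```

```text
[ 0.69165755 -0.33682991  0.29456872] 0.0005507483110322534 [ 0.09739685 -0.11343511  0.29456872] angle 1.6490076953184465 r 0.19115306948448474
[ 0.49996394 -0.33007258  0.2957168 ] 0.0013825650389706402 [-0.09440743 -0.1130844   0.2957168 ] angle 1.6467227334480627 r 0.19227073455673865
t 28.08 tcp [ 0.5595 -0.1954  0.3844] grasp [ 0.5591 -0.1953  0.2294] xax [-0.034 -0.999 -0.001] zax [-0.002  0.001 -1.   ] F [-0.7 -0.3 -0.1] op 1.000 q [-0.51  0.12  1.8  -0.    1.22  1.1 ]
```

```bash
python3 -m jog '[{"x":0,"y":0,"z":-30,"rx":0,"ry":0,"rz":0,"grip":1},{"x":0,"y":0,"z":-35,"rx":0,"ry":0,"rz":0,"grip":1},{"x":0,"y":0,"z":-35,"rx":0,"ry":0,"rz":0,"grip":1},{"x":0,"y":0,"z":-35,"rx":0,"ry":0,"rz":0,"grip":1},{"x":0,"y":0,"z":0,"rx":0,"ry":0,"rz":0,"grip":1},{"x":0,"y":0,"z":0,"rx":0,"ry":0,"rz":0,"grip":1},{"x":0,"y":0,"z":0,"rx":0,"ry":0,"rz":0,"grip":1}]' 40
python3 -c "
from h import *
st()"
```

```text
time: 28.67
eef_pos: [0.5598, -0.1956, 0.5191]
tcp_rot: [-0.695, 0.719, 0.001, -0.0]
contact_force: [-0.2, 0.3, -0.2]
opening: 0.01
t 28.67 tcp [ 0.5598 -0.1956  0.5191] grasp [ 0.5594 -0.1953  0.3641] xax [-0.034 -0.999 -0.001] zax [-0.003  0.001 -1.   ] F [-0.2  0.3 -0.2] op 0.010 q [-0.51  0.04  1.65 -0.    1.46  1.1 ]
```

```bash
python3 -m jog '[{"x":25,"y":2,"z":0,"rx":0,"ry":0,"rz":0,"grip":1},{"x":30,"y":2,"z":0,"rx":0,"ry":0,"rz":0,"grip":1},{"x":30,"y":2,"z":0,"rx":0,"ry":0,"rz":0,"grip":1},{"x":30,"y":2,"z":0,"rx":0,"ry":0,"rz":0,"grip":1},{"x":30,"y":2,"z":0,"rx":0,"ry":0,"rz":0,"grip":1},{"x":30,"y":0,"z":0,"rx":0,"ry":0,"rz":0,"grip":1},{"x":14,"y":0,"z":0,"rx":0,"ry":0,"rz":0,"grip":1},{"x":0,"y":0,"z":0,"rx":0,"ry":0,"rz":0,"grip":1}]' 40
python3 -m jog '[{"x":0,"y":0,"z":0,"rx":0,"ry":0,"rz":0,"grip":1},{"x":0,"y":0,"z":0,"rx":0,"ry":0,"rz":0,"grip":1}]' 40
python3 - <<'E'
from h import *
delta([.5426,-.3834,.290],[-.0334,-.9994])
c=cam('wrist');cv2.imwrite('pics/w21.png',c['frame'][:,:,::-1])
c=cam('side');crop(c,240,20,440,220,3,'pics/s21.png')
E
```

```text
time: 29.33
eef_pos: [0.5428, -0.3867, 0.517]
tcp_rot: [-0.694, 0.72, 0.003, -0.0]
contact_force: [0.7, -0.3, -0.2]
opening: 0.004
time: 29.5
eef_pos: [0.5437, -0.3828, 0.5198]
tcp_rot: [-0.695, 0.719, 0.001, 0.0]
contact_force: [0.1, 0.8, 0.3]
opening: 0.001
t 29.50 tcp [ 0.5437 -0.3828  0.5198] grasp [ 0.5435 -0.3825  0.3648] xax [-0.033 -0.999 -0.002] zax [-0.001  0.002 -1.   ] F [0.1 0.8 0.3] op 0.001 q [-0.77  0.2   1.47  0.    1.47  0.84]
shift tool mm [ 1.1  0.7 74.8]
rz 0.03
```

View pics/w21.png

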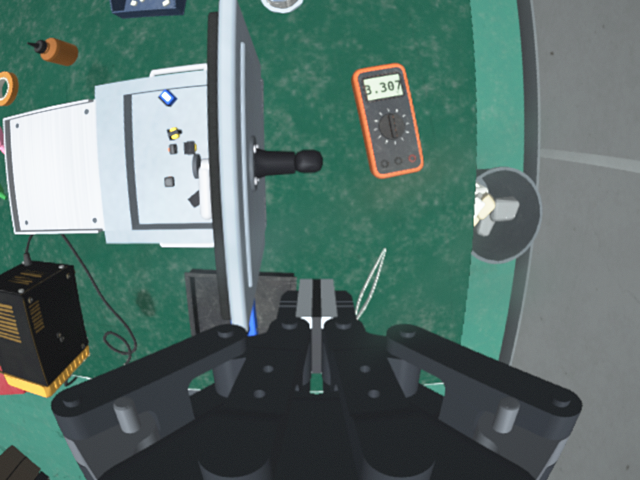

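View pics/s21.png

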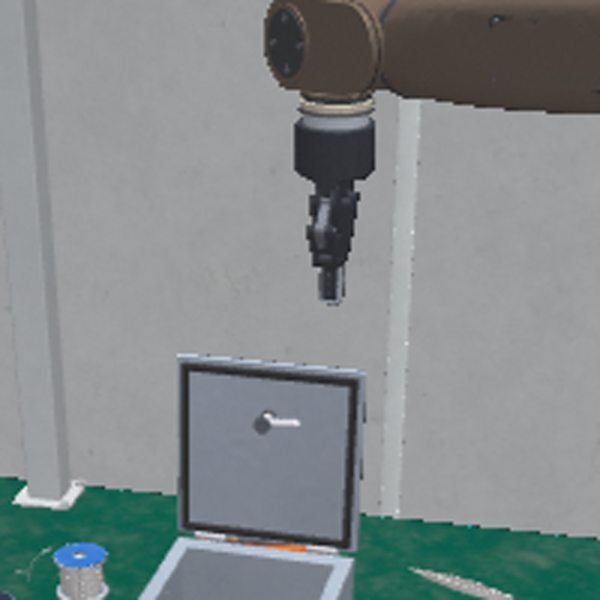

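```bash
python3 -m jog '[{"x":1,"y":0,"z":20,"rx":0,"ry":0,"rz":0,"grip":1},{"x":0,"y":0,"z":24,"rx":0,"ry":0,"rz":0,"grip":1},{"x":0,"y":0,"z":20,"rx":0,"ry":0,"rz":0,"grip":1},{"x":-10,"y":0,"z":0,"rx":0,"ry":0,"rz":0,"grip":1},{"x":-8,"y":0,"z":0,"rx":0,"ry":0,"rz":0,"grip":1},{"x":0,"y":0,"z":0,"rx":0,"ry":0,"rz":0,"grip":1},{"x":0,"y":0,"z":0,"rx":0,"ry":0,"rz":0,"grip":1}]' 40
python3 -m jog '[{"x":-4,"y":0,"z":0,"rx":0,"ry":0,"rz":0,"grip":1},{"x":-4,"y":0,"z":0,"rx":0,"ry":0,"rz":0,"grip":1},{"x":0,"y":0,"z":0,"rx":0,"ry":0,"rz":0,"grip":1},{"x":0,"y":0,"z":0,"rx":0,"ry":0,"rz":0,"grip":1}]' 40
python3 -m jog '[{"x":-6,"y":0,"z":0,"rx":0,"ry":0,"rz":0,"grip":1},{"x":-6,"y":0,"z":0,"rx":0,"ry":0,"rz":0,"grip":1},{"x":-6,"y":0,"z":0,"rx":0,"ry":0,"rz":0,"grip":1},{"x":0,"y":0,"z":0,"rx":0,"ry":0,"rz":0,"grip":1}]' 40
python3 - <<'E'
from h import *
st()
c=cam('wrist');cv2.imwrite('pics/w22.png',c['frame'][:,:,::-1])
E
```

```text
time: 30.18
eef_pos: [0.5444, -0.3655, 0.46]
tcp_rot: [-0.696, 0.718, -0.002, 0.0]
contact_force: [0.0, -0.7, 0.4]
opening: -0.0
time: 30.52
eef_pos: [0.5442, -0.3585, 0.4577]
tcp_rot: [-0.695, 0.719, -0.0, -0.0]
contact_force: [0.3, -0.1, -0.9]
opening: -0.002
time: 30.85
eef_pos: [0.5448, -0.34, 0.4581]
tcp_rot: [-0.695, 0.719, -0.001, -0.0]
contact_force: [-0.4, -2.4, 1.7]
opening: -0.0
t 30.85 tcp [ 0.5448 -0.34    0.4581] grasp [ 0.5449 -0.3402  0.3031] xax [-0.033 -0.999  0.001] zax [ 0.001 -0.001 -1.   ] F [-0.4 -2.4  1.7] op -0.000 q [-0.72  0.18  1.61 -0.    1.35  0.89]
```

View pics/w22.png

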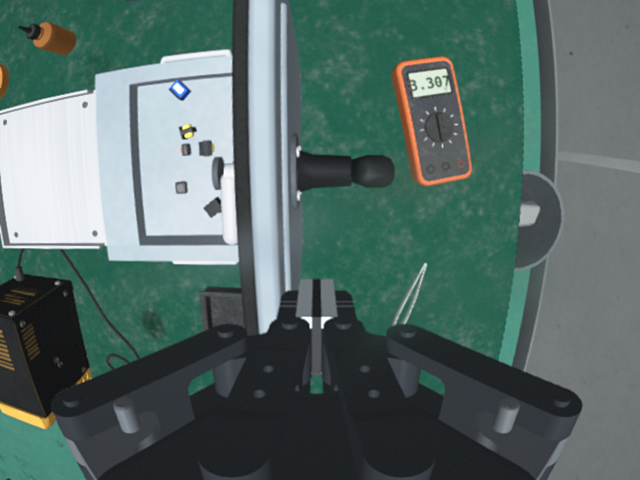

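```bash
python3 -m jog '[{"x":-11,"y":0,"z":0,"rx":0,"ry":0,"rz":0,"grip":1},{"x":-13,"y":0,"z":1.5,"rx":0,"ry":0,"rz":0,"grip":1},{"x":-14,"y":0,"z":2,"rx":0,"ry":0,"rz":0,"grip":1},{"x":-13,"y":0,"z":3,"rx":0,"ry":0,"rz":0,"grip":1},{"x":-13,"y":0,"z":4,"rx":0,"ry":0,"rz":0,"grip":1},{"x":0,"y":0,"z":0,"rx":0,"ry":0,"rz":0,"grip":1}]' 40
python3 - <<'E'
from h import *
st()
c=cam('wrist');cv2.imwrite('pics/w23.png',c['frame'][:,:,::-1])
c=cam('side');crop(c,240,50,440,250,3,'pics/s23.png')
E
```

```text
time: 31.4
eef_pos: [0.5472, -0.2735, 0.445]
tcp_rot: [-0.696, 0.718, 0.002, 0.001]
contact_force: [-0.1, 0.4, -0.2]
opening: 0.001
t 31.40 tcp [ 0.5472 -0.2735  0.445 ] grasp [ 0.5469 -0.2728  0.29  ] xax [-0.031 -1.    -0.004] zax [-0.002  0.004 -1.   ] F [-0.1  0.4 -0.2] op 0.001 q [-0.63  0.12  1.7   0.    1.33  0.97]
```

View pics/s23.png

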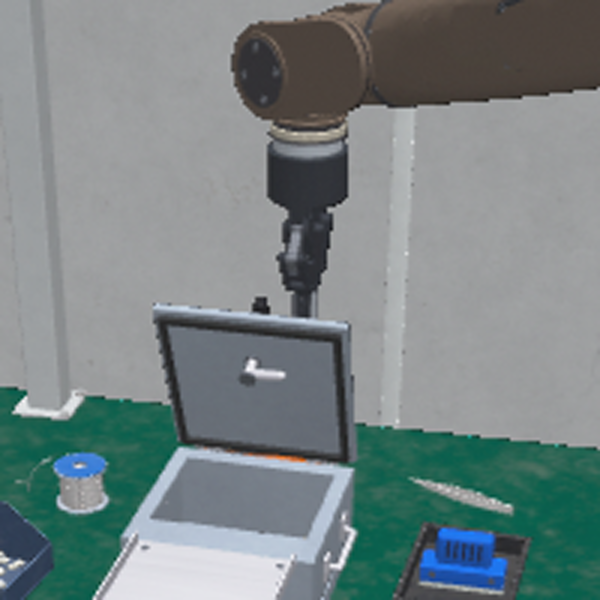

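View pics/w23.png

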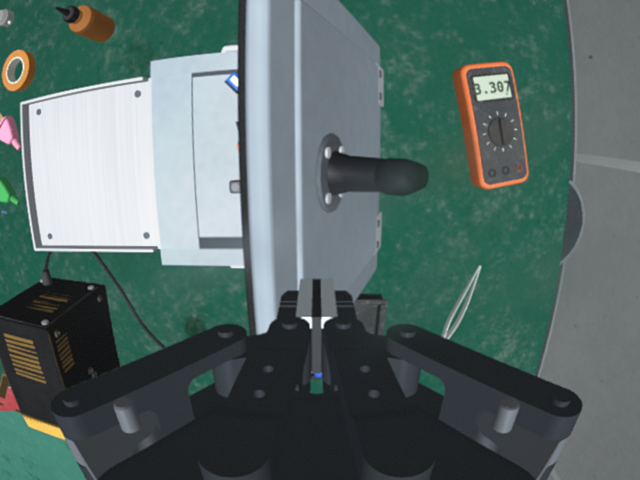

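```bash
python3 -m jog '[{"x":-11,"y":0,"z":3,"rx":0,"ry":0,"rz":0,"grip":1},{"x":-12,"y":0,"z":5,"rx":0,"ry":0,"rz":0,"grip":1},{"x":-11.5,"y":0,"z":7,"rx":0,"ry":0,"rz":0,"grip":1},{"x":-11.5,"y":0,"z":7,"rx":0,"ry":0,"rz":0,"grip":1},{"x":-10.5,"y":0,"z":8.5,"rx":0,"ry":0,"rz":0,"grip":1},{"x":-10.5,"y":0,"z":8.5,"rx":0,"ry":0,"rz":0,"grip":1},{"x":-9,"y":0,"z":10,"rx":0,"ry":0,"rz":0,"grip":1},{"x":-9,"y":0,"z":10,"rx":0,"ry":0,"rz":0,"grip":1}]' 40
python3 - <<'E'
from h import *
st()
c=cam('wrist');cv2.imwrite('pics/w24.png',c['frame'][:,:,::-1])
c=cam('side');crop(c,240,50,440,250,3,'pics/s24.png')
E
```

```text
time: 32.17
eef_pos: [0.5499, -0.1904, 0.3867]
tcp_rot: [-0.695, 0.719, 0.0, 0.0]
contact_force: [0.5, -0.1, 2.6]
opening: 0.002
t 32.17 tcp [ 0.5499 -0.1904  0.3867] grasp [ 0.55   -0.1902  0.2317] xax [-0.033 -0.999 -0.001] zax [ 0.001  0.001 -1.   ] F [ 0.5 -0.1  2.6] op 0.002 q [-0.51  0.1   1.83  0.    1.22  1.1 ]
```

View pics/s24.png

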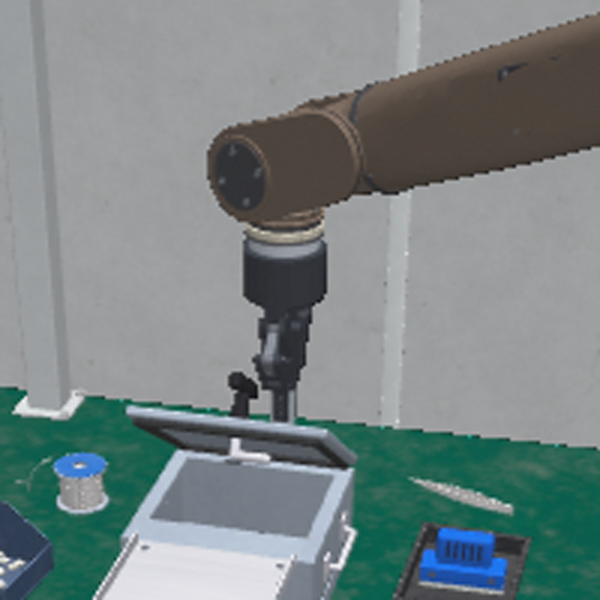

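View pics/w24.png

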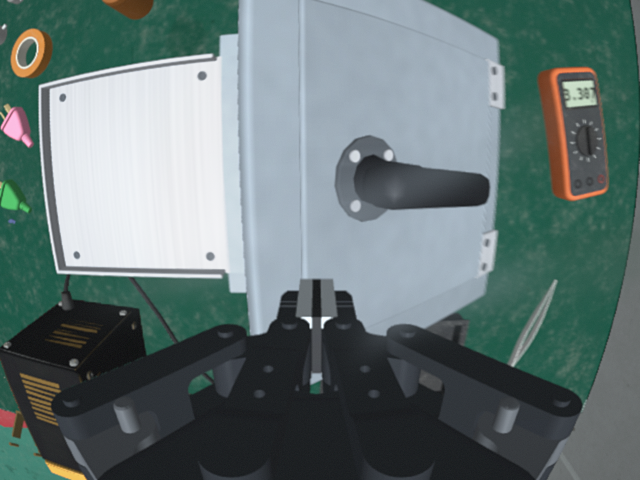

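```bash
python3 -m jog '[{"x":-7.5,"y":0,"z":11,"rx":0,"ry":0,"rz":0,"grip":1},{"x":-7.5,"y":0,"z":11,"rx":0,"ry":0,"rz":0,"grip":1},{"x":-6,"y":0,"z":12,"rx":0,"ry":0,"rz":0,"grip":1},{"x":-6,"y":0,"z":12,"rx":0,"ry":0,"rz":0,"grip":1},{"x":-4,"y":0,"z":12,"rx":0,"ry":0,"rz":0,"grip":1},{"x":-4,"y":0,"z":10,"rx":0,"ry":0,"rz":0,"grip":1},{"x":-1,"y":0,"z":5,"rx":0,"ry":0,"rz":0,"grip":1},{"x":0,"y":0,"z":0,"rx":0,"ry":0,"rz":0,"grip":1}]' 40
python3 -m jog '[{"x":-1,"y":0,"z":4,"rx":0,"ry":0,"rz":0,"grip":1},{"x":-1,"y":0,"z":4,"rx":0,"ry":0,"rz":0,"grip":1},{"x":0,"y":0,"z":3,"rx":0,"ry":0,"rz":0,"grip":1},{"x":0,"y":0,"z":0,"rx":0,"ry":0,"rz":0,"grip":1}]' 40
python3 - <<'E'
from h import *
st()
c=cam('wrist');cv2.imwrite('pics/w25.png',c['frame'][:,:,::-1])
c=cam('side');crop(c,240,50,440,250,3,'pics/s25.png')
E
```

```text
time: 32.93
eef_pos: [0.5504, -0.1552, 0.3121]
tcp_rot: [-0.695, 0.719, 0.002, -0.001]
contact_force: [0.4, 1.4, -0.4]
opening: 0.001
time: 33.27
eef_pos: [0.551, -0.1538, 0.3032]
tcp_rot: [-0.695, 0.719, 0.0, 0.0]
contact_force: [0.1, -0.4, 0.1]
opening: 0.0
t 33.27 tcp [ 0.551  -0.1538  0.3032] grasp [ 0.551  -0.1538  0.1482] xax [-0.034 -0.999 -0.   ] zax [-0.  0. -1.] F [ 0.1 -0.4  0.1] op 0.000 q [-0.45  0.17  1.91  0.    1.06  1.15]
```

View pics/s25.png

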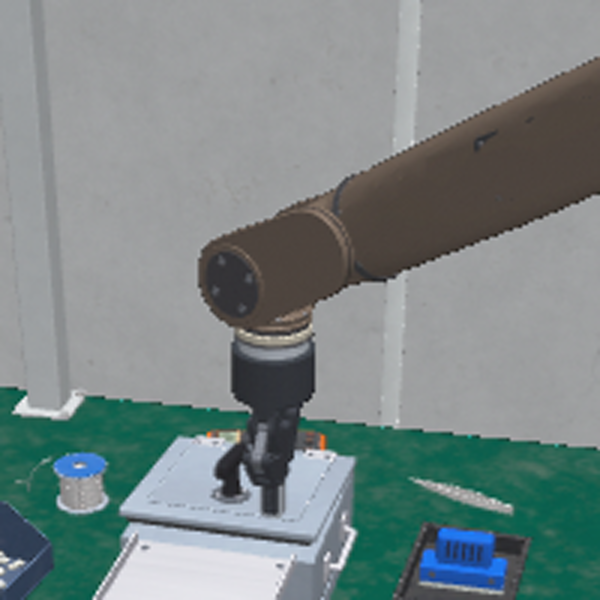

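View pics/w25.png

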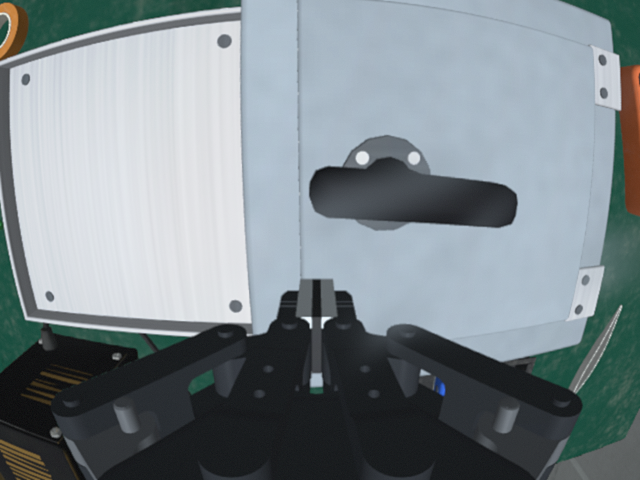

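```bash
python3 -m jog '[{"x":0,"y":0,"z":3,"rx":0,"ry":0,"rz":0,"grip":1},{"x":0,"y":0,"z":3,"rx":0,"ry":0,"rz":0,"grip":1},{"x":0,"y":0,"z":0,"rx":0,"ry":0,"rz":0,"grip":1},{"x":0,"y":0,"z":0,"rx":0,"ry":0,"rz":0,"grip":1}]' 40
python3 -m jog '[{"x":0,"y":0,"z":2,"rx":0,"ry":0,"rz":0,"grip":1},{"x":0,"y":0,"z":2,"rx":0,"ry":0,"rz":0,"grip":1},{"x":0,"y":0,"z":0,"rx":0,"ry":0,"rz":0,"grip":1},{"x":0,"y":0,"z":0,"rx":0,"ry":0,"rz":0,"grip":1}]' 40
python3 -m jog '[{"x":0,"y":0,"z":1.5,"rx":0,"ry":0,"rz":0,"grip":1},{"x":0,"y":0,"z":0,"rx":0,"ry":0,"rz":0,"grip":1},{"x":0,"y":0,"z":0,"rx":0,"ry":0,"rz":0,"grip":1}]' 40
```

```text
time: 33.7
eef_pos: [0.551, -0.1538, 0.2973]
tcp_rot: [-0.695, 0.719, 0.0, -0.0]
contact_force: [0.5, -0.0, -0.3]
opening: -0.0
time: 34.03
eef_pos: [0.551, -0.1538, 0.2934]
tcp_rot: [-0.695, 0.719, 0.0, -0.0]
contact_force: [-0.3, 0.3, -0.4]
opening: -0.002
time: 34.28
eef_pos: [0.551, -0.1538, 0.292]
tcp_rot: [-0.695, 0.719, 0.0, -0.0]
contact_force: [0.4, -0.9, -0.1]
opening: 0.002
```

```bash
python3 -m jog '[{"x":0,"y":0,"z":1.5,"rx":0,"ry":0,"rz":0,"grip":1},{"x":0,"y":0,"z":0,"rx":0,"ry":0,"rz":0,"grip":1},{"x":0,"y":0,"z":0,"rx":0,"ry":0,"rz":0,"grip":1}]' 40
python3 -m jog '[{"x":0,"y":0,"z":1,"rx":0,"ry":0,"rz":0,"grip":1},{"x":0,"y":0,"z":0,"rx":0,"ry":0,"rz":0,"grip":1},{"x":0,"y":0,"z":0,"rx":0,"ry":0,"rz":0,"grip":1}]' 40
python3 -m jog '[{"x":0,"y":0,"z":1,"rx":0,"ry":0,"rz":0,"grip":1},{"x":0,"y":0,"z":0,"rx":0,"ry":0,"rz":0,"grip":1},{"x":0,"y":0,"z":0,"rx":0,"ry":0,"rz":0,"grip":1}]' 40
```

```text
time: 34.53
eef_pos: [0.5511, -0.1538, 0.2905]
tcp_rot: [-0.695, 0.719, 0.0, -0.0]
contact_force: [-0.6, 0.2, 0.6]
opening: -0.0
time: 34.78
eef_pos: [0.5511, -0.1538, 0.2898]
tcp_rot: [-0.695, 0.719, 0.0, -0.0]
contact_force: [-0.9, 0.3, 2.3]
opening: -0.004
time: 35.03
eef_pos: [0.5511, -0.1537, 0.2891]
tcp_rot: [-0.695, 0.719, 0.0, 0.0]
contact_force: [-1.9, 1.1, 5.5]
opening: -0.0
```

```bash
python3 -m jog '[{"x":0,"y":0,"z":1.5,"rx":0,"ry":0,"rz":0,"grip":1},{"x":0,"y":0,"z":0,"rx":0,"ry":0,"rz":0,"grip":1},{"x":0,"y":0,"z":0,"rx":0,"ry":0,"rz":0,"grip":1}]' 40
python3 -m jog '[{"x":0,"y":0,"z":1,"rx":0,"ry":0,"rz":0,"grip":1},{"x":0,"y":0,"z":0,"rx":0,"ry":0,"rz":0,"grip":1},{"x":0,"y":0,"z":0,"rx":0,"ry":0,"rz":0,"grip":1}]' 40
python3 -m jog '[{"x":0,"y":0,"z":-15,"rx":0,"ry":0,"rz":0,"grip":1},{"x":0,"y":0,"z":-30,"rx":0,"ry":0,"rz":0,"grip":1},{"x":0,"y":0,"z":-35,"rx":0,"ry":0,"rz":0,"grip":1},{"x":0,"y":0,"z":-30,"rx":0,"ry":0,"rz":0,"grip":0},{"x":0,"y":15,"z":-20,"rx":0,"ry":0,"rz":0,"grip":0},{"x":0,"y":15,"z":0,"rx":0,"ry":0,"rz":0,"grip":0},{"x":0,"y":0,"z":0,"rx":0,"ry":0,"rz":0,"grip":0},{"x":0,"y":0,"z":0,"rx":0,"ry":0,"rz":0,"grip":0}]' 40
python3 - <<'E'
from h import *
st()
c=cam('wrist');cv2.imwrite('pics/w26.png',c['frame'][:,:,::-1])
B=np.array([.5981,-.2202,0])
g=B+np.array([.0334,.9994,0])*.04+[0,0,.151]
print('pred grip',g,proj(c,g))
c=cam('side');crop(c,240,100,440,250,3.5,'pics/s26.png');print(proj(c,g))
E
```

```text
time: 35.28
eef_pos: [0.5512, -0.1537, 0.2879]
tcp_rot: [-0.695, 0.719, 0.0, 0.0]
contact_force: [-2.6, 1.7, 6.2]
opening: -0.004
time: 35.53
eef_pos: [0.5512, -0.1537, 0.2873]
tcp_rot: [-0.695, 0.719, 0.0, 0.0]
contact_force: [-3.7, 1.9, 8.4]
opening: -0.001
time: 36.2
eef_pos: [0.5208, -0.1527, 0.4155]
tcp_rot: [-0.695, 0.719, -0.0, 0.0]
contact_force: [-0.8, 0.0, 0.5]
opening: 0.708
t 36.20 tcp [ 0.5208 -0.1527  0.4155] grasp [ 0.5208 -0.1528  0.2605] xax [-0.034 -0.999  0.   ] zax [ 0. -0. -1.] F [-0.8  0.   0.5] op 0.708 q [-0.47 -0.01  1.89  0.    1.26  1.13]
pred grip [ 0.599436 -0.180224  0.151   ] [356.10322999 118.9586685 ]
[316.7949564 207.7624916]
```

View pics/s26.png

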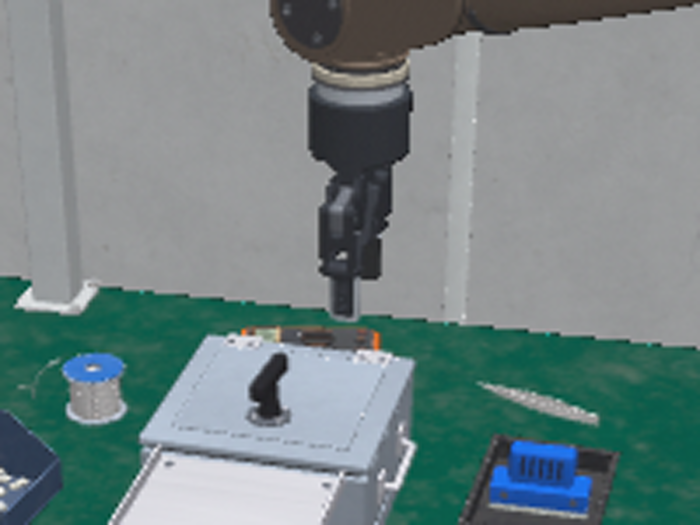

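View pics/w26.png

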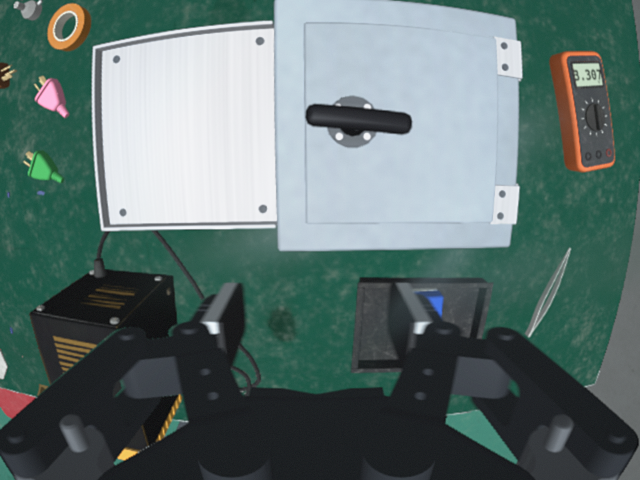

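Run:
```python
from h import *
c=cam('wrist')
hsv=cv2.cvtColor(c['frame'],cv2.COLOR_RGB2HSV)
m=((hsv[...,2]<70)).astype(np.uint8);k=np.zeros_like(m);k[95:145,295:420]=1;m&=k
n,l,s,ce=cv2.connectedComponentsWithStats(m);i=1+np.argmax(s[1:,4]);print(s[i])
vs,us=np.nonzero(l==i);P=np.array([onz(c,u,v,.1575) for u,v in zip(us,vs)])[:,:2]
(cx,cy),wh,an=cv2.minAreaRect((P*1000).astype(np.float32));print(cx,cy,wh,an)
a,b=onz(c,307,114,.1575),onz(c,411,123,.1575);print(a,b,(a+b)/2,np.degrees(np.arctan2(*(a-b)[[1,0]])))
crop(c,280,70,440,170,4.5,'pics/w26c.png')
```

```text
[ 307  104  105   32 2099]
597.4812622070312 -181.22181701660156 (64.2940673828125, 17.575632095336914) 83.54148864746094
[ 0.60283808 -0.14966731  0.1575    ] [ 0.59665114 -0.21330385  0.1575    ] [ 0.59974461 -0.18148558  0.1575    ] 84.44698045691112
```

View pics/w26c.png

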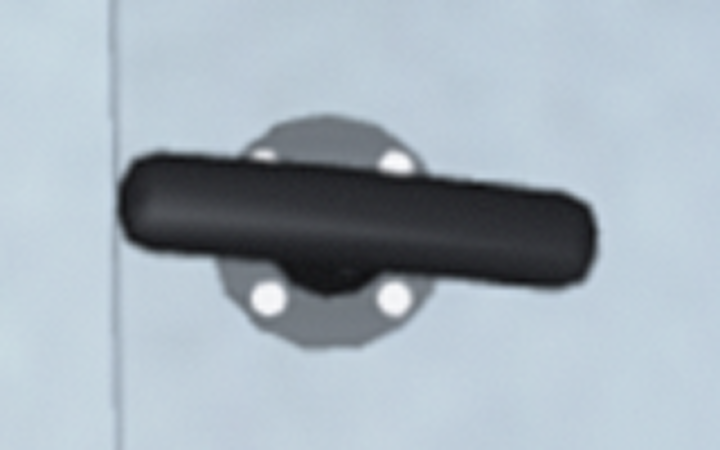

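```bash
python3 -m jog '[{"x":0,"y":0,"z":0,"rx":0,"ry":0,"rz":-6.6,"grip":0},{"x":0,"y":0,"z":0,"rx":0,"ry":0,"rz":-6.6,"grip":0},{"x":0,"y":0,"z":0,"rx":0,"ry":0,"rz":-6.6,"grip":0},{"x":0,"y":0,"z":0,"rx":0,"ry":0,"rz":-6.6,"grip":0},{"x":0,"y":0,"z":0,"rx":0,"ry":0,"rz":-6.6,"grip":0},{"x":0,"y":0,"z":0,"rx":0,"ry":0,"rz":-6.6,"grip":0},{"x":0,"y":0,"z":0,"rx":0,"ry":0,"rz":-6.6,"grip":0},{"x":0,"y":0,"z":0,"rx":0,"ry":0,"rz":-6.6,"grip":0}]' 40
python3 -m jog '[{"x":0,"y":0,"z":0,"rx":0,"ry":0,"rz":-6.6,"grip":0},{"x":0,"y":0,"z":0,"rx":0,"ry":0,"rz":-6.6,"grip":0},{"x":0,"y":0,"z":0,"rx":0,"ry":0,"rz":-6.6,"grip":0},{"x":0,"y":0,"z":0,"rx":0,"ry":0,"rz":-6.6,"grip":0},{"x":0,"y":0,"z":0,"rx":0,"ry":0,"rz":-7.1,"grip":0},{"x":27,"y":7,"z":0,"rx":0,"ry":0,"rz":0,"grip":0},{"x":27,"y":7,"z":0,"rx":0,"ry":0,"rz":0,"grip":0},{"x":27,"y":6.5,"z":0,"rx":0,"ry":0,"rz":0,"grip":0}]' 40
python3 -m jog '[{"x":0,"y":0,"z":20,"rx":0,"ry":0,"rz":0,"grip":0.3},{"x":0,"y":0,"z":20,"rx":0,"ry":0,"rz":0,"grip":0.3},{"x":0,"y":0,"z":0,"rx":0,"ry":0,"rz":0,"grip":0.3},{"x":0,"y":0,"z":0,"rx":0,"ry":0,"rz":0,"grip":0.3}]' 40
python3 - <<'E'
from h import *
delta([.5995,-.181,.151],[.995,-.098])
c=cam('wrist');cv2.imwrite('pics/w27.png',c['frame'][:,:,::-1])
c2=cam('side');crop(c2,240,100,440,250,3.5,'pics/s27.png')
E
```

```text
time: 37.02
eef_pos: [0.5216, -0.1528, 0.4148]
tcp_rot: [0.943, -0.332, -0.001, -0.0]
contact_force: [0.2, 0.4, -0.6]
opening: 1.001
time: 37.68
eef_pos: [0.601, -0.1814, 0.4147]
tcp_rot: [0.999, -0.049, -0.001, -0.0]
contact_force: [0.2, 0.5, -0.6]
opening: 0.999
time: 38.02
eef_pos: [0.5997, -0.1809, 0.3733]
tcp_rot: [0.999, -0.049, -0.002, -0.001]
contact_force: [0.2, -0.3, 0.7]
opening: 0.697
t 38.02 tcp [ 0.5997 -0.1809  0.3733] grasp [ 0.599  -0.1806  0.2183] xax [ 0.995 -0.098 -0.005] zax [-0.005  0.002 -1.   ] F [ 0.2 -0.3  0.7] op 0.697 q [-0.45  0.21  1.73  0.    1.21 -0.36]
shift tool mm [ 0.9  0.5 67.3]
rz 0.01
```

View pics/w27.png

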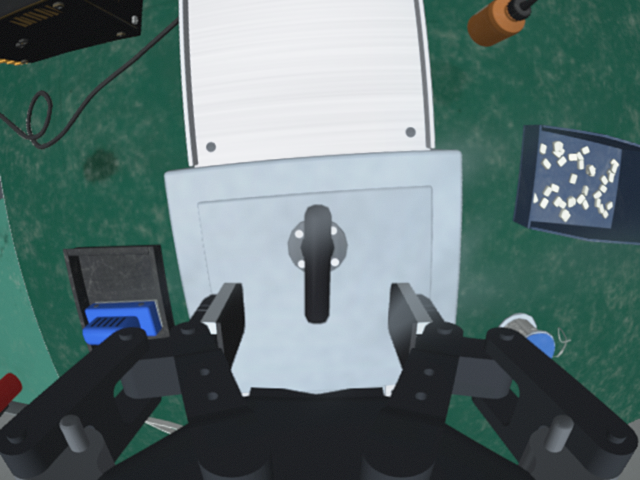

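View pics/s27.png

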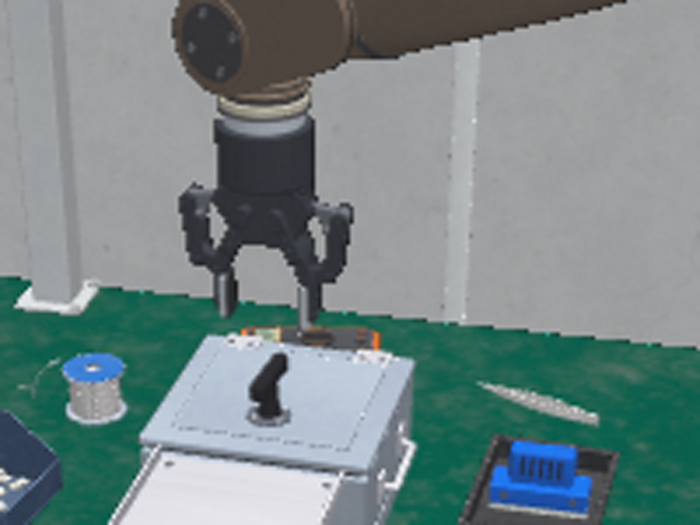

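```bash
python3 -m jog '[{"x":0,"y":0,"z":20,"rx":0,"ry":0,"rz":0,"grip":0.3},{"x":0,"y":0,"z":25,"rx":0,"ry":0,"rz":0,"grip":0.3},{"x":0,"y":0,"z":15,"rx":0,"ry":0,"rz":0,"grip":0.3},{"x":0,"y":0,"z":7,"rx":0,"ry":0,"rz":0,"grip":0.3},{"x":0,"y":0,"z":0,"rx":0,"ry":0,"rz":0,"grip":0.3},{"x":0,"y":0,"z":0,"rx":0,"ry":0,"rz":0,"grip":0.6},{"x":0,"y":0,"z":0,"rx":0,"ry":0,"rz":0,"grip":0.8},{"x":0,"y":0,"z":0,"rx":0,"ry":0,"rz":0,"grip":1}]' 40
python3 -m jog '[{"x":0,"y":0,"z":0,"rx":0,"ry":0,"rz":0,"grip":1},{"x":0,"y":0,"z":0,"rx":0,"ry":0,"rz":0,"grip":1},{"x":0,"y":0,"z":0,"rx":0,"ry":0,"rz":0,"grip":1}]' 50
python3 -c "
from h import *
s=st()[0];print(s['wrist_torque'])"
```

```text
time: 38.78
eef_pos: [0.6003, -0.1814, 0.3113]
tcp_rot: [0.999, -0.049, 0.002, 0.001]
contact_force: [0.2, 0.1, 0.1]
opening: 0.284
time: 39.03
eef_pos: [0.5994, -0.1812, 0.3109]
tcp_rot: [0.999, -0.049, -0.001, 0.0]
contact_force: [-4.6, 1.1, 5.2]
opening: 0.153
t 39.03 tcp [ 0.5994 -0.1812  0.3109] grasp [ 0.599  -0.1813  0.1559] xax [ 0.995 -0.098 -0.003] zax [-0.003 -0.    -1.   ] F [-4.6  1.1  5.2] op 0.153 q [-0.46  0.27  1.78 -0.    1.1  -0.36]
[ 0.07403729  0.9190215  -0.06903288]
```

```bash
python3 -m jog '[{"x":0,"y":0,"z":0,"rx":0,"ry":0,"rz":4,"grip":1},{"x":0,"y":0,"z":0,"rx":0,"ry":0,"rz":4,"grip":1},{"x":0,"y":0,"z":0,"rx":0,"ry":0,"rz":4,"grip":1},{"x":0,"y":0,"z":0,"rx":0,"ry":0,"rz":4,"grip":1},{"x":0,"y":0,"z":0,"rx":0,"ry":0,"rz":4,"grip":1},{"x":0,"y":0,"z":0,"rx":0,"ry":0,"rz":0,"grip":1}]' 80
python3 -c "
from h import *
s=st()[0];print(s['wrist_torque'])"
python3 -m jog '[{"x":0,"y":0,"z":0,"rx":0,"ry":0,"rz":4,"grip":1},{"x":0,"y":0,"z":0,"rx":0,"ry":0,"rz":4,"grip":1},{"x":0,"y":0,"z":0,"rx":0,"ry":0,"rz":4,"grip":1},{"x":0,"y":0,"z":0,"rx":0,"ry":0,"rz":4,"grip":1},{"x":0,"y":0,"z":0,"rx":0,"ry":0,"rz":4,"grip":1},{"x":0,"y":0,"z":0,"rx":0,"ry":0,"rz":4,"grip":1},{"x":0,"y":0,"z":0,"rx":0,"ry":0,"rz":0,"grip":1}]' 80
python3 - <<'E'
from h import *
s=st()[0];print(s['wrist_torque'])
c=cam('wrist');cv2.imwrite('pics/w28.png',c['frame'][:,:,::-1])
E
```

```text
time: 39.53
eef_pos: [0.5994, -0.1812, 0.311]
tcp_rot: [0.975, -0.223, -0.001, 0.0]
contact_force: [-5.3, 0.8, 4.8]
opening: 0.148
t 39.53 tcp [ 0.5994 -0.1812  0.311 ] grasp [ 0.599  -0.1813  0.156 ] xax [ 0.901 -0.434 -0.002] zax [-0.003 -0.    -1.   ] F [-5.3  0.8  4.8] op 0.148 q [-0.46  0.27  1.78 -0.    1.1  -0.01]
[ 0.17841807  1.0114758  -0.05718965]
time: 40.12
eef_pos: [0.5994, -0.1813, 0.311]
tcp_rot: [0.907, -0.421, -0.001, 0.001]
contact_force: [-4.7, -0.5, 5.3]
opening: 0.146
t 40.12 tcp [ 0.5994 -0.1813  0.311 ] grasp [ 0.599  -0.1812  0.156 ] xax [ 0.646 -0.763 -0.002] zax [-0.003  0.    -1.   ] F [-4.7 -0.5  5.3] op 0.146 q [-0.46  0.27  1.77 -0.    1.1   0.41]
[ 0.29282262  1.05482773 -0.05955707]
```

View pics/w28.png

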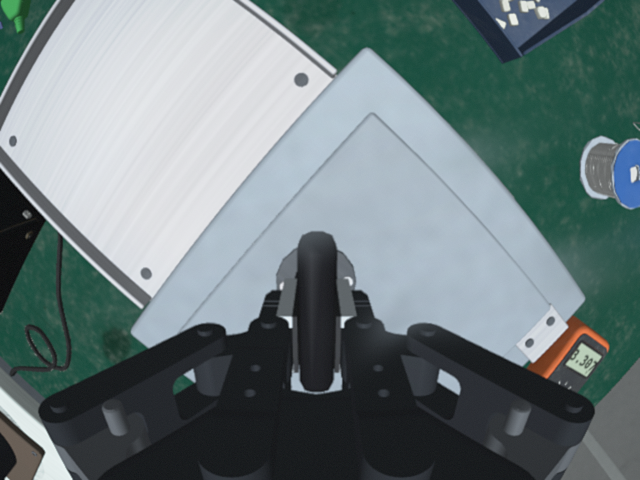

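```bash
python3 -m jog '[{"x":0,"y":0,"z":0,"rx":0,"ry":0,"rz":5,"grip":1},{"x":0,"y":0,"z":0,"rx":0,"ry":0,"rz":5,"grip":1},{"x":0,"y":0,"z":0,"rx":0,"ry":0,"rz":5,"grip":1},{"x":0,"y":0,"z":0,"rx":0,"ry":0,"rz":5,"grip":1},{"x":0,"y":0,"z":0,"rx":0,"ry":0,"rz":5,"grip":1},{"x":0,"y":0,"z":0,"rx":0,"ry":0,"rz":5,"grip":1},{"x":0,"y":0,"z":0,"rx":0,"ry":0,"rz":5,"grip":1},{"x":0,"y":0,"z":0,"rx":0,"ry":0,"rz":0,"grip":1}]' 80
python3 -c "
from h import *
s=st()[0];print(s['wrist_torque'])"
python3 -m jog '[{"x":0,"y":0,"z":0,"rx":0,"ry":0,"rz":4,"grip":1},{"x":0,"y":0,"z":0,"rx":0,"ry":0,"rz":3,"grip":1},{"x":0,"y":0,"z":0,"rx":0,"ry":0,"rz":0,"grip":1},{"x":0,"y":0,"z":0,"rx":0,"ry":0,"rz":0,"grip":1}]' 80
python3 -c "
from h import *
s=st()[0];print(s['wrist_torque'])"
python3 -m jog '[{"x":0,"y":0,"z":0,"rx":0,"ry":0,"rz":3,"grip":1},{"x":0,"y":0,"z":0,"rx":0,"ry":0,"rz":0,"grip":1},{"x":0,"y":0,"z":0,"rx":0,"ry":0,"rz":0,"grip":1}]' 80
python3 - <<'E'
from h import *
s=st()[0];print(s['wrist_torque'])
c=cam('wrist');cv2.imwrite('pics/w29.png',c['frame'][:,:,::-1])
E
```

```text
time: 40.83
eef_pos: [0.5994, -0.1811, 0.31]
tcp_rot: [0.739, -0.674, -0.001, 0.001]
contact_force: [-4.0, -0.4, 2.9]
opening: 0.145
t 40.83 tcp [ 0.5994 -0.1811  0.31  ] grasp [ 0.599 -0.181  0.155] xax [ 0.092 -0.996 -0.001] zax [-0.002  0.001 -1.   ] F [-4.  -0.4  2.9] op 0.145 q [-0.46  0.27  1.78 -0.    1.1   1.02]
[ 0.23338366  0.97398623 -0.21943448]
time: 41.17
eef_pos: [0.5994, -0.1811, 0.3098]
tcp_rot: [-0.698, 0.716, 0.001, -0.001]
contact_force: [-5.2, 1.5, 4.5]
opening: 0.145
t 41.17 tcp [ 0.5994 -0.1811  0.3098] grasp [ 0.5991 -0.181   0.1548] xax [-0.025 -1.    -0.   ] zax [-0.002  0.001 -1.   ] F [-5.2  1.5  4.5] op 0.145 q [-0.46  0.27  1.78 -0.    1.1   1.14]
[0.31292184 1.21863343 0.14521064]
time: 41.42
eef_pos: [0.5995, -0.1809, 0.3098]
tcp_rot: [-0.681, 0.732, 0.0, -0.001]
contact_force: [-4.7, 0.8, 5.4]
opening: 0.141
t 41.42 tcp [ 0.5995 -0.1809  0.3098] grasp [ 0.5991 -0.181   0.1548] xax [-0.072 -0.997  0.001] zax [-0.003 -0.001 -1.   ] F [-4.7  0.8  5.4] op 0.141 q [-0.45  0.27  1.78 -0.    1.1   1.19]
[0.366052   1.14893925 1.26725488]
```

View pics/w29.png

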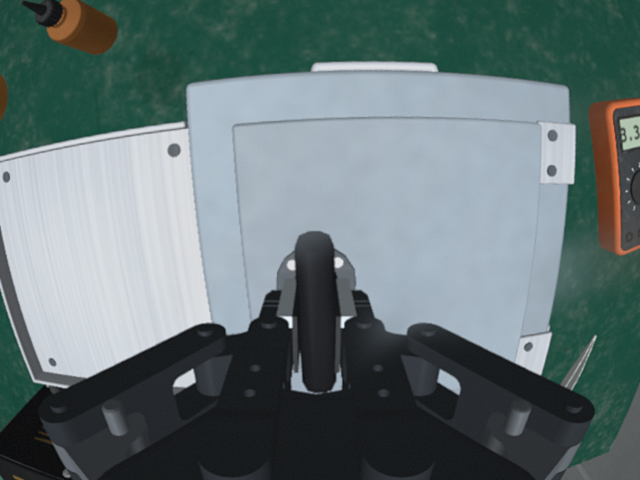

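```bash
python3 -m jog '[{"x":0,"y":0,"z":0,"rx":0,"ry":0,"rz":0,"grip":0.6},{"x":0,"y":0,"z":0,"rx":0,"ry":0,"rz":0,"grip":0.4},{"x":0,"y":0,"z":0,"rx":0,"ry":0,"rz":0,"grip":0.3},{"x":0,"y":0,"z":0,"rx":0,"ry":0,"rz":0,"grip":0.3},{"x":0,"y":0,"z":0,"rx":0,"ry":0,"rz":0,"grip":0.3}]' 40
python3 -m jog '[{"x":0,"y":0,"z":-15,"rx":0,"ry":0,"rz":0,"grip":0.3},{"x":0,"y":0,"z":-30,"rx":0,"ry":0,"rz":0,"grip":0.3},{"x":0,"y":0,"z":-35,"rx":0,"ry":0,"rz":0,"grip":0.3},{"x":0,"y":0,"z":-35,"rx":0,"ry":0,"rz":0,"grip":0.3},{"x":0,"y":20,"z":-25,"rx":0,"ry":0,"rz":0,"grip":0.3},{"x":0,"y":30,"z":0,"rx":0,"ry":0,"rz":0,"grip":0.3},{"x":0,"y":0,"z":0,"rx":0,"ry":0,"rz":0,"grip":0.3},{"x":0,"y":0,"z":0,"rx":0,"ry":0,"rz":0,"grip":0.3}]' 40
python3 - <<'E'
from h import *
st()
c=cam('wrist');cv2.imwrite('pics/w30.png',c['frame'][:,:,::-1])
hsv=cv2.cvtColor(c['frame'],cv2.COLOR_RGB2HSV)
m=((hsv[...,2]<70)).astype(np.uint8);k=np.zeros_like(m);k[60:240,260:440]=1;m&=k
n,l,s,ce=cv2.connectedComponentsWithStats(m);i=1+np.argmax(s[1:,4]);print(s[i])
vs,us=np.nonzero(l==i);P=np.array([onz(c,u,v,.1575) for u,v in zip(us,vs)])[:,:2]
print(cv2.minAreaRect((P*1000).astype(np.float32)))
c2=cam('side');cv2.imwrite('pics/s30.png',c2['frame'][:,:,::-1])
E
```

```text
time: 41.88
eef_pos: [0.5999, -0.1812, 0.3092]
tcp_rot: [-0.678, 0.735, -0.0, 0.0]
contact_force: [-0.1, 0.5, 0.1]
opening: 0.704
time: 42.55
eef_pos: [0.5491, -0.1769, 0.4494]
tcp_rot: [-0.678, 0.735, -0.001, 0.0]
contact_force: [0.0, 0.0, 0.2]
opening: 0.698
t 42.55 tcp [ 0.5491 -0.1769  0.4494] grasp [ 0.5493 -0.177   0.2944] xax [-0.081 -0.997  0.   ] zax [ 0.001 -0.    -1.   ] F [0.  0.  0.2] op 0.698 q [-0.49  0.04  1.77  0.    1.33  1.16]
[ 304  117   25   77 1309]
((604.5545043945312, -181.26394653320312), (16.826641082763672, 53.82900619506836), 85.14851379394531)
```

View pics/w30.png

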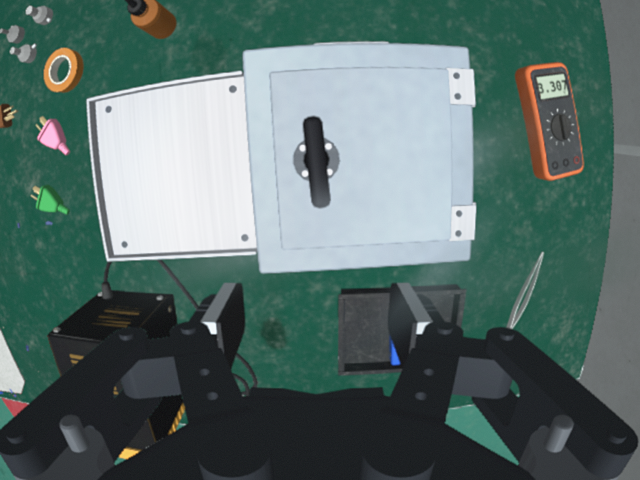

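View pics/s30.png

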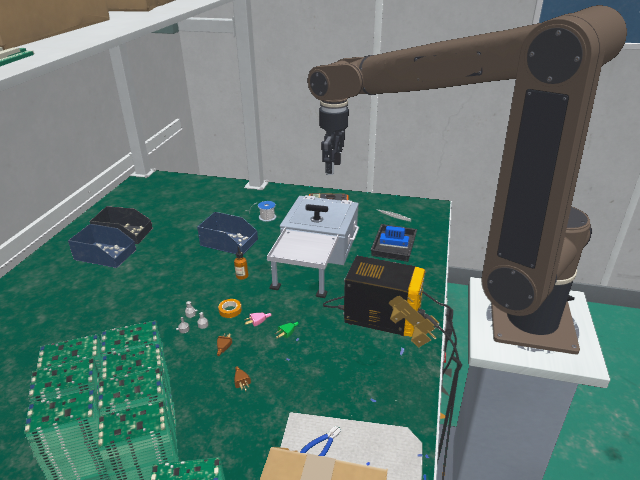

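Run:
```python
from h import *
c=cam('wrist');crop(c,230,40,490,280,3,'pics/w31.png')
a,b=onz(c,313,118,.1575),onz(c,320.5,206,.1575);d=a-b;print(a,b,np.degrees(np.arctan2(d[1],d[0])))
for p,q in [((246,50),(260,271)),((271,74),(282,247)),((467,50),(470,258))]:
    a,b=onz(c,*p,.112),onz(c,*q,.112);d=a-b;print('edge',np.degrees(np.arctan2(d[1],d[0])))
```

```text
[ 0.63147925 -0.18135957  0.1575    ] [ 0.56894473 -0.18155515  0.1575    ] 0.17920076461060797
edge -2.2151477714464223
edge -1.7850945785199117
edge -1.035763432117155
```

View pics/w31.png

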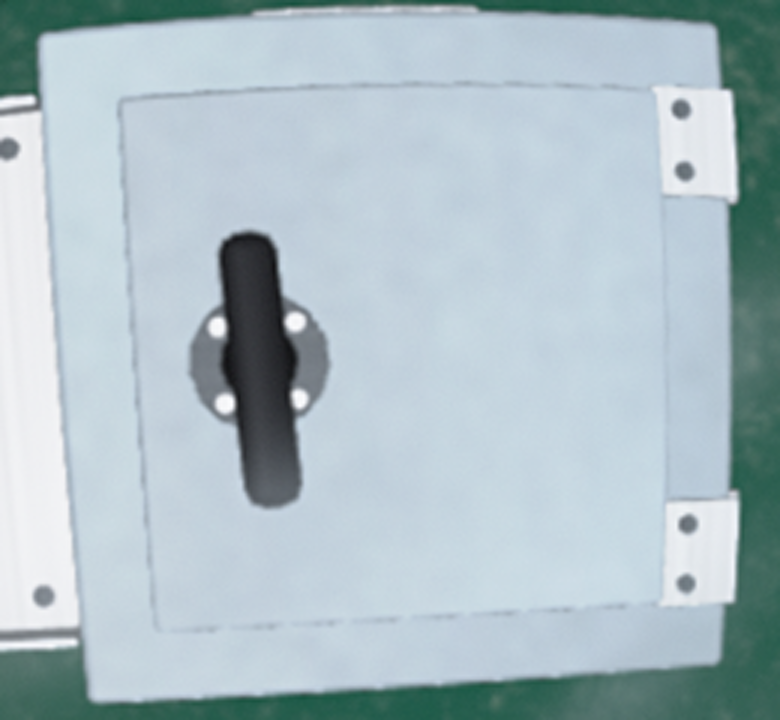

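Run:
```python
from h import *
c=cam('top');crop(c,150,150,470,350,2.5,'pics/t32.png')
```

```text
(no output)
```

View pics/t32.png

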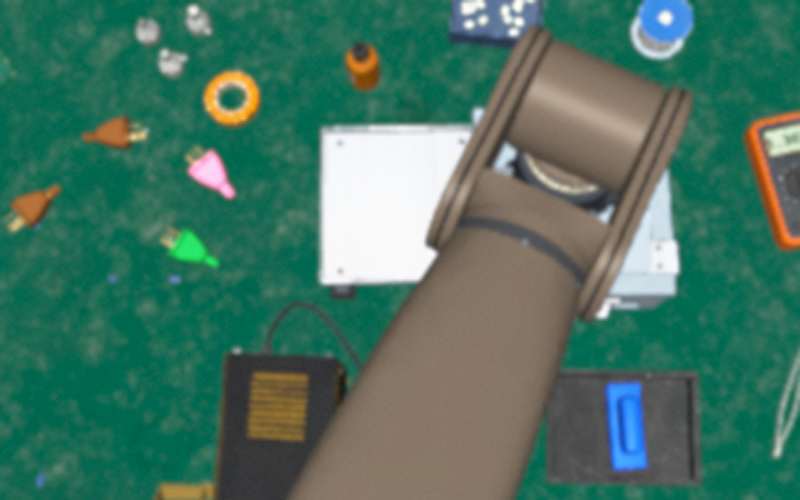

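The top view shows the plate empty, no black plugs left on the bench, and the scraper standing in its tray. The bottle, tape and meter are where they started, so I'm handing in.

```bash
python3 -c "
from plant import *
print(sign_off())"
```

```text
the job is handed in; nothing more can be done
None
```

The job is done and handed in at about 43 s of the 208 s allowed.

- **Sweeping:** I took the scraper from its tray and swept all six components off the plate in two passes. I then stood it back in the tray on its working edge.
- **Plugs:** Two black plugs were on the bench and no couplers. I dropped both plugs in. Before the lid was closed, the wrist picture showed all eight pieces in the box.
- **Lid and latch:** I pushed the lid over and down onto its gasket, pressing with up to about 8 N. Then I turned the T-handle clockwise until it hit the stop, where the torque rose to about 1.3 N m. The handle dropped about 1 mm as the latch drew the lid down.

**Last checks:** The final pictures show the plate empty, no black plugs on the bench and the scraper standing in its tray. The bottle, tape and meter look where they were, and the gripper is clear of everything.

**One disagreement:** The handle's angle read from the pictures came out between 88° and 89°, against the 90° stop. That is about my measuring error, and the torque says it was on the stop, so I did not turn it again.

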